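# Load rinsed relays into a swinging basket and start them drying

## Robot

A 7-joint arm with a two-finger parallel gripper is mounted at the origin on a cart in front of the work surface, level with it; the furniture and walls round the work are solid. World frame = base frame: x ahead of the robot, y to its left, z up, the work surface at z = 0. Lengths are in m, angles in rad, forces in N, time in s.
With the tool pointing down it reaches from about 0.35 to 0.9 m from the base axis. Payload 7.2 kg.
Tool frame: the origin (TCP) lies on the centre line of the jaws, within the pads' length; the fingertips stand 22 mm ahead of it and the grasp point (between the pads) lies 3 mm ahead of it; z points along the fingers, y is the line along which they close (so a half turn about z gives the same grasp; the last joint's range is limited). The gripper opens to 85 mm and grips with 20 to 120 N. Pads are 22 mm wide; open, the fingers measure 114 mm over their backs; the gripper's body (76 mm by 85 mm) begins 54 mm behind the grasp point. The pads swing forward as they close: fully open they stand 13 mm farther back than shut.
Start: joints at [1.276, 0.411, -0.013, 1.596, 0.006, 1.134, -0.082], TCP at [0.141, -0.609, 0.253] pointing down, gripper open.
Joint ranges: [-2.95, 2.95], [-0.29, 1.99], [-1.47, 1.44], [0.14, 2.54], [-1.03, 4.17], [0.13, 1.85], [-2.86, 2.86]. Speed limits (rad/s): [2.39, 2.39, 3.01, 3.01, 3.14, 3.14, 3.14].

## Interface

Orientations are given as a rotation vector (axis times angle).
In Python, from rig import observe, get_image, close_job gives the robot as it stands.
- The arm moves only by the tool carry_out, never from a script. Its argument "deltas" is a list of rows, each a list of 3 entries, a list of its own where there are three numbers: the turn, a rotation vector about the tool's x, y, z in degrees, then the shift along the tool's x, y, z in m, then the finger opening in m, from 0 to 0.0854. A call has 1 to 12 rows; each row shifts and turns the commanded pose from where the row before left it, along the tool's axes as they then stand; what a row does not reach is not made up. A row lasts 1/10 s, in which the tool goes at most 50 mm and 8.59 degrees, less where a joint would pass 70% of its speed; a pose out of reach is approached as far as the arm can. A call is refused whole if a number of a shift passes 0.05 or a number of a turn 8.59, either way. A call with a gripper value outside its range is refused whole. The fingers move at their own pace and stop on an object; the grip force is fixed at half the most. Time passes only in rows, so rows that do not move let the fingers close. It gives the time, the measured TCP pose, the force, the opening and the grip force at its end, in the units of the state.
- observe(): the state, without advancing time (a new reading comes with each control period).
- get_image(name): name is "side" or "top"; returns a dict with "color" (480x640x3 uint8, blue, green, red), "range_z" (480x640 float32, m along the optical axis (not along the pixel's ray), 0 where there is no reading), "fx", "fy", "cx", "cy" (pixels), "extrinsics" (4x4, takes a point from camera to world coordinates). Camera axes: x right, y down, z forward; pixel columns grow to the right and rows downward; lengths in m; the calibration is good to about 2 mm. A picture is of the moment at which its call begins.
- close_job(): hands the job in; it is judged then, once.
The state is a dict: "time": time; "q": joint angles; "joint_velocities": joint speeds; "joint_torque": joint torques, N m; "position": TCP position; "tcp_rot": TCP orientation; "force": force on the tool from outside, world axes, zero at the start; "wrist_torque": the same for the moment, N m; "gripper_width": opening from 0.0 (shut) to 1.0 (fully open); "grasp_force": force on a finger pad.
Only numpy, scipy, OpenCV 4.12 (cv2) and the standard library are available. Lean on these libraries where they do the work, as an engineer would, in place of code of your own. Each camera call takes 0.05 s, during which the arm holds its last target. There are 200 camera calls.

## Task

The rinsed relays on the drain mat have to go into the drying oven: put all of them into the wire basket while it hangs on its stand, then lift the basket straight up off its pivots without letting it swing, tip or catch, and stand it level in the middle of the oven's tray, pins crosswise, with the tray pulled out to its stop. Push the tray fully home with the basket in it, then twist the start knob clockwise to its stop and let it spring back.

Things in the scene. Friction and masses are not known exactly. Their poses are not given: they have to be found in the camera images.
- basket: Open steel wire basket, 100 mm (x) by 136 mm (y), 42 mm high, about 0.35 kg; origin at the centre of its underside, z to the open top. A flat lifting bar crosses over the middle of its mouth along y, 27 mm above the rim, on a post at each end; on each side of the bar is a bay 42 mm wide (x), 130 mm long (y). It rocks freely about y while it hangs on the stand; evenly loaded it hangs level.
- basket_grip (a point): Centre of the black sleeve on the basket's lifting bar: 70 mm long (basket y), 10 mm thick (basket x), 16 mm high, 69 mm above the basket's underside. Pinch it from above, closing along the basket's x. Same axes as the basket.
- basket_pivot (a point): Centre of the basket on the line of its two trunnion pins, 46 mm above its underside, 23 mm below basket_grip. The pins are round, 8 mm thick, and stick out 25 mm from each end along y, with 15 mm heads at their tips (186 mm over all).
- basket_in (a point): Centre of the basket's inner floor, 3 mm above its underside. Same axes as the basket.
- stand: Fixed stand, origin on the bench: a drip pan 150 mm (x) by 196 mm (y), 12 mm high, and two upright cheeks 158 mm apart along y, 128 mm high, each with an upright slot 12 mm wide (x) and open at the top, in whose vee bottom a pin of the basket lies. x is the way the basket rocks, y the line of the pins.
- cradle (a point): Where basket_pivot lies while the basket hangs on the stand: 115 mm above the bench, so the pins must rise straight up by 20 mm to be free of the slots. Same axes as the stand.
- tray_in (a point): Centre of the tray floor of the grey bench drying oven (280 mm wide, 250 deep, 150 high); x into the oven, y to its left. Inside 150 mm (x) by 222 mm (y), 35 mm above the bench, lips 15 mm high; the front panel moves with the tray, its top 140 mm above the bench. The oven's mouth is 234 mm wide, its ceiling 130 mm above the bench. The basket's pins go across, along the tray's y.
- tray_handle (a point): Centre of the bar handle on the tray's front panel: a level bar along the tray's y, 110 mm long, about 10 mm thick, 35 mm in front of the panel and 122 mm above the bench; pinch it from above, closing along x. Same axes as tray_in.
- tray (a joint): How far the tray is pulled out (m): 0 fully home, 0.150 at its stop. It slides along the tray's -x (towards the robot), rubs with about 2 N and stays where it is left.
- knob_grip (a point): Middle of the grip of the oven's start knob, on its upright axis, near the front left corner of the oven's roof, 175 mm above the bench. The grip is a bar 40 mm long (its own x, which turns with the knob), 12 mm thick (y), 24 mm high; its top is 10 mm above this point, the roof 25 mm below. At rest its x lies along the oven's x.
- knob (a joint): Angle of the start knob (rad): 0 at rest, grows as it is turned clockwise seen from above, stop at 1.05. A spring of 0.02 Nm (at rest) to 0.055 Nm (at the stop) turns it back to 0 when it is let go.
- relay_1_mid (a point): Centre of the body of a plug relay: a black block 16 mm (x) by 21 mm (y) by 19 mm high with short blades on top (24 mm over all), 22 g; this point is 9.5 mm above its underside. It stands blades up on a flat white ribbed mat, 180 by 180 mm, 3 mm thick. Two to four relays are present, any may be absent.
- relay_2_mid (a point): Relay 2: the same as relay 1; it may be absent.
- relay_3_mid (a point): Relay 3: the same as relay 1; it may be absent.
- relay_4_mid (a point): Relay 4: the same as relay 1; it may be absent.

How it is judged:
On the way, in this order (a step that is already met when the one before it is completed fails the run):
1. every relay lies in the basket while the basket hangs by its pins in the stand (x of relay_1_mid in the frame of basket_in between -0.05 and 0.05 m and y of relay_1_mid in the frame of basket_in between -0.068 and 0.068 m and z of relay_1_mid in the frame of basket_in between 0 and 0.036 m and x of relay_2_mid in the frame of basket_in between -0.05 and 0.05 m and y of relay_2_mid in the frame of basket_in between -0.068 and 0.068 m and z of relay_2_mid in the frame of basket_in between 0 and 0.036 m and x of relay_3_mid in the frame of basket_in between -0.05 and 0.05 m and y of relay_3_mid in the frame of basket_in between -0.068 and 0.068 m and z of relay_3_mid in the frame of basket_in between 0 and 0.036 m and x of relay_4_mid in the frame of basket_in between -0.05 and 0.05 m and y of relay_4_mid in the frame of basket_in between -0.068 and 0.068 m and z of relay_4_mid in the frame of basket_in between 0 and 0.036 m and distance between basket_pivot and cradle below 0.012 m and angle between basket_in's own z axis and vertical below 0.3 rad), for 0.2 s.
2. the basket, with every relay in it, stands level on the floor of the tray, which is pulled out to its stop (x of relay_1_mid in the frame of basket_in between -0.05 and 0.05 m and y of relay_1_mid in the frame of basket_in between -0.068 and 0.068 m and z of relay_1_mid in the frame of basket_in between 0 and 0.036 m and x of relay_2_mid in the frame of basket_in between -0.05 and 0.05 m and y of relay_2_mid in the frame of basket_in between -0.068 and 0.068 m and z of relay_2_mid in the frame of basket_in between 0 and 0.036 m and x of relay_3_mid in the frame of basket_in between -0.05 and 0.05 m and y of relay_3_mid in the frame of basket_in between -0.068 and 0.068 m and z of relay_3_mid in the frame of basket_in between 0 and 0.036 m and x of relay_4_mid in the frame of basket_in between -0.05 and 0.05 m and y of relay_4_mid in the frame of basket_in between -0.068 and 0.068 m and z of relay_4_mid in the frame of basket_in between 0 and 0.036 m and x of basket_in in the frame of tray_in between -0.03 and 0.03 m and y of basket_in in the frame of tray_in between -0.03 and 0.03 m and z of basket_in in the frame of tray_in between -0.003 and 0.01 m and angle between basket_in's own z axis and vertical below 0.1 rad and value of joint tray above 0.135 m and angle between the y axis of each of basket_in, basket_in and the y axis of tray_in, either way round below 0.25 rad), for 0.2 s.
3. the tray is pushed fully home with the loaded basket in it (x of relay_1_mid in the frame of basket_in between -0.05 and 0.05 m and y of relay_1_mid in the frame of basket_in between -0.068 and 0.068 m and z of relay_1_mid in the frame of basket_in between 0 and 0.036 m and x of relay_2_mid in the frame of basket_in between -0.05 and 0.05 m and y of relay_2_mid in the frame of basket_in between -0.068 and 0.068 m and z of relay_2_mid in the frame of basket_in between 0 and 0.036 m and x of relay_3_mid in the frame of basket_in between -0.05 and 0.05 m and y of relay_3_mid in the frame of basket_in between -0.068 and 0.068 m and z of relay_3_mid in the frame of basket_in between 0 and 0.036 m and x of relay_4_mid in the frame of basket_in between -0.05 and 0.05 m and y of relay_4_mid in the frame of basket_in between -0.068 and 0.068 m and z of relay_4_mid in the frame of basket_in between 0 and 0.036 m and x of basket_in in the frame of tray_in between -0.03 and 0.03 m and y of basket_in in the frame of tray_in between -0.03 and 0.03 m and z of basket_in in the frame of tray_in between -0.003 and 0.01 m and angle between basket_in's own z axis and vertical below 0.1 rad and value of joint tray below 0.004 m and angle between the y axis of each of basket_in, basket_in and the y axis of tray_in, either way round below 0.25 rad), for 0.2 s.
4. the start knob is turned to its stop (value of joint knob above 0.97 rad), for 0.1 s.
At the end, for the whole second after the job is handed in: every relay present lies in the basket; the basket stands level (within 0.1 rad) on the tray's floor, its middle within 30 mm of the tray's middle and its pins across the tray within 0.25 rad; the tray is home within 5 mm; the knob has sprung back (below 0.1 rad) (x of relay_1_mid in the frame of basket_in between -0.05 and 0.05 m and y of relay_1_mid in the frame of basket_in between -0.068 and 0.068 m and z of relay_1_mid in the frame of basket_in between 0 and 0.036 m and x of relay_2_mid in the frame of basket_in between -0.05 and 0.05 m and y of relay_2_mid in the frame of basket_in between -0.068 and 0.068 m and z of relay_2_mid in the frame of basket_in between 0 and 0.036 m and x of relay_3_mid in the frame of basket_in between -0.05 and 0.05 m and y of relay_3_mid in the frame of basket_in between -0.068 and 0.068 m and z of relay_3_mid in the frame of basket_in between 0 and 0.036 m and x of relay_4_mid in the frame of basket_in between -0.05 and 0.05 m and y of relay_4_mid in the frame of basket_in between -0.068 and 0.068 m and z of relay_4_mid in the frame of basket_in between 0 and 0.036 m and x of basket_in in the frame of tray_in between -0.03 and 0.03 m and y of basket_in in the frame of tray_in between -0.03 and 0.03 m and z of basket_in in the frame of tray_in between -0.003 and 0.01 m and angle between basket_in's own z axis and vertical below 0.1 rad and value of joint tray below 0.005 m and value of joint knob below 0.1 rad and angle between the y axis of each of basket_in, basket_in and the y axis of tray_in, either way round below 0.25 rad); the robot touches nothing.
It fails at once if the basket swings or tips by more than 0.35 rad (20 degrees) (angle between basket_in's own z axis and vertical above 0.35 rad).
It fails at once if the basket catches in the stand and is forced against it with more than 25 N (contact force between basket and stand above 25 N).
Of relay_1, relay_2, relay_3, relay_4 only 2 to 4 are there at a start; the rules pass over those that are not, and their reading is None.
At some moment in a run one of relay_1, relay_2, relay_3, relay_4 may be knocked a few centimetres aside while the robot is not near it.
It also fails if it takes over 210 s, if anything falls off the work surface, if the arm or the gripper's body presses on something with over 40 N, if the wrist force passes 120 N, or if a joint passes its speed limit or range.

## Working session

There is one attempt and no reset: what is moved stays moved. The work goes in short steps, Python scripts to look and compute and a tool call to move; the robot and the scene stay as the last step left them, time stands still between calls to the robot, and variables do not carry over. Pictures are saved under pics/ and viewed, at most 14 in all, crops included, and the job is handed in when it is done.

Besides the shell and the picture viewer there is one more tool, called as name(argument=value, ...), one argument or row to a line, values as JSON. carry_out: Moves the arm, as the interface text tells. Its arguments: {"type":"object","properties":{"deltas":{"type":"array","items":{"type":"array"}}},"required":["deltas"]}

```bash
mkdir -p pics
cat > h.py <<'E'
import numpy as np, cv2
from rig import observe, get_image, close_job
def P(im):
    h,w=im["range_z"].shape; u,v=np.meshgrid(np.arange(w),np.arange(h)); z=im["range_z"]
    c=np.stack([(u-im["cx"])/im["fx"]*z,(v-im["cy"])/im["fy"]*z,z],-1)
    E=np.array(im["extrinsics"]); p=c@E[:3,:3].T+E[:3,3]; p[z==0]=np.nan; return p
def st():
    s=observe(); print({k:np.round(s[k],3).tolist() for k in("time","position","tcp_rot","force","gripper_width","grasp_force","q")})
E
python3 - <<'E'
from h import *
st()
for n in("top","side"):
    im=get_image(n); cv2.imwrite(f"pics/{n}0.png",im["color"]); print(n,im["fx"],im["cx"],im["cy"],np.round(im["extrinsics"],3).tolist())
    np.savez(f"{n}0.npz",**im)
E
```

```text
{'time': 0.0, 'position': [0.14, -0.609, 0.252], 'tcp_rot': [-3.12, -0.355, 0.0], 'force': [-0.403, -0.428, -0.66], 'gripper_width': 0.998, 'grasp_force': 0.0, 'q': [1.276, 0.412, -0.013, 1.597, 0.006, 1.134, -0.082]}
top 523.9126862049196 322.97855498321275 238.79186131263847 [[0.027, -0.985, 0.169, 0.357], [-0.999, -0.031, -0.019, 0.042], [0.024, -0.169, -0.985, 1.285], [0.0, 0.0, 0.0, 1.0]]
side 484.0872462783366 336.27983587567616 235.2188987067691 [[-0.969, -0.129, 0.211, 0.362], [-0.246, 0.57, -0.784, 0.857], [-0.019, -0.812, -0.584, 0.73], [0.0, 0.0, 0.0, 1.0]]
```

View pics/top0.png

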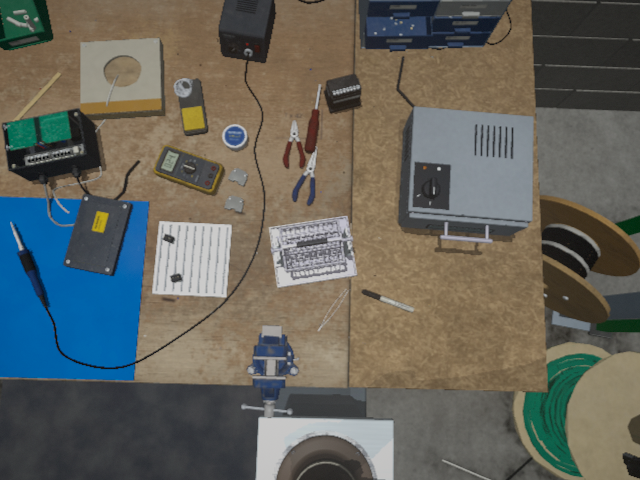

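View pics/side0.png

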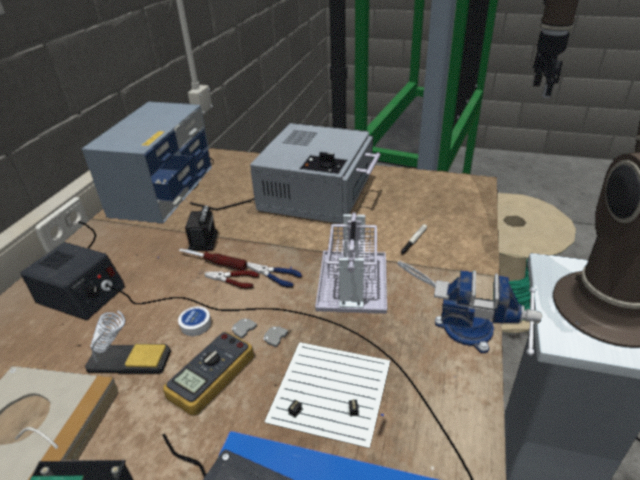

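Top view: two relays on the mat at about (168,239) and (176,278), basket and stand at (312,250), oven at (470,165), with its handle at (467,239) and knob at (431,188). The side view shows the same two relays, at (294,408) and (354,407).

```bash
cat >> h.py <<'E'
def rect(pts):
    (c,s,a)=cv2.minAreaRect((pts[:,:2]*1000).astype(np.float32)); b=cv2.boxPoints((c,s,a)); e=max([b[1]-b[0],b[2]-b[1]],key=np.linalg.norm)
    return np.round(np.array(c)/1000,4),np.round(s,1),"long-axis deg %.1f"%(np.degrees(np.arctan2(e[1],e[0]))%180)
def comps(mask,p,lo,hi):
    n,l,s,c=cv2.connectedComponentsWithStats(mask.astype(np.uint8),connectivity=8)
    for i in range(1,n):
        if lo<=s[i,4]<=hi:
            q=p[l==i]; q=q[~np.isnan(q[:,0])]
            if len(q)>3: print(" px",np.round(c[i]),"n",s[i,4],"z",np.round(np.percentile(q[:,2],[5,50,95]),3),*rect(q))
E
python3 - <<'E'
from h import *
for n in("top","side"):
    im=dict(np.load(n+"0.npz")); p=P(im); g=im["color"].max(-1); x,y,z=p[...,0],p[...,1],p[...,2]
    R=lambda m:p[m]
    print(n,"mat/relays")
    w=(x>.2)&(x<.5)&(y>.15)&(y<.4)&(g>150)&(z<.02); comps(w if n=="side" else cv2.morphologyEx(w.astype(np.uint8),cv2.MORPH_CLOSE,np.ones((7,7))),p,2000,99999)
    comps((x>.15)&(x<.5)&(y>.1)&(y<.45)&(z>.014)&(z<.04)&(g<90),p,15,300)
    b=(x>.2)&(x<.5)&(y>-.12)&(y<.17)
    print("sleeve"); comps(b&(z>.12)&(z<.155)&(g<110),p,20,9999)
    print("above .1"); comps(b&(z>.105)&(z<.16),p,20,9999)
    print("pan"); q=p[b&(z>.004)&(z<.15)]; print(rect(q))
    o=(y<-.1)&(y>-.6)&(x>.2)&(x<.75)
    print("roof"); comps(o&(z>.14)&(z<.158),p,300,99999)
    print("knob"); comps(o&(z>.168)&(z<.2),p,8,999)
    print("handle"); comps(o&(z>.1)&(z<.135)&(x<.47),p,30,9999)
E
python3 -c "
import cv2
a=cv2.imread('pics/top0.png');b=cv2.imread('pics/side0.png')
t=cv2.resize(a[210:310,140:365],None,fx=3.5,fy=3);s=cv2.resize(a[100:260,390:550],(400,300),interpolation=2);u=cv2.resize(b[200:320,300:460],(387,300))
import numpy as np
cv2.imwrite('pics/c.png',np.vstack([t,np.hstack([s,u])]))"
```

```text
top mat/relays
 px [195. 354.] n 3173 z [-0.005 -0.     0.005] [0.2931 0.2874] [128.8 227. ] long-axis deg 90.0
 px [175. 278.] n 47 z [0.017 0.02  0.026] [0.4694 0.3707] [13.9 18.5] long-axis deg 108.7
 px [261. 367.] n 16 z [0.02  0.025 0.037] [0.2647 0.154 ] [17.7  6.6] long-axis deg 25.9
 px [281. 370.] n 44 z [0.017 0.023 0.033] [0.2619 0.1075] [13.6 24.3] long-axis deg 179.4
sleeve
 px [270. 351.] n 296 z [0.121 0.123 0.127] [0.3086 0.1289] [25.4 66.8] long-axis deg 91.4
 px [267. 383.] n 258 z [0.121 0.123 0.127] [0.2373 0.1302] [21.3 62.5] long-axis deg 91.1
above .1
 px [300. 267.] n 85 z [0.108 0.111 0.115] [0.4919 0.0628] [13.8 85.6] long-axis deg 90.2
 px [269. 351.] n 545 z [0.111 0.122 0.126] [0.3094 0.1302] [40.4 72.7] long-axis deg 91.0
 px [268. 382.] n 459 z [0.109 0.122 0.126] [0.2367 0.1299] [69.8 36.3] long-axis deg 89.7
pan
(array([0.35  , 0.0252]), array([299.8, 289.5]), 'long-axis deg 0.0')
roof
 px [472. 188.] n 7250 z [0.145 0.15  0.153] [ 0.6796 -0.3085] [281.8 154.8] long-axis deg 87.1
knob
 px [432. 186.] n 121 z [0.17  0.184 0.188] [ 0.6719 -0.2157] [12.
[... 994 characters left out ...]
0 z [0.142 0.15  0.152] [ 0.6779 -0.3066] [286.2 155. ] long-axis deg 87.5
knob
 px [326. 156.] n 121 z [0.169 0.179 0.186] [ 0.6695 -0.212 ] [15.2 41.8] long-axis deg 171.4
handleTraceback (most recent call last):
  File "<string>", line 6, in <module>
    cv2.imwrite('pics/c.png',np.vstack([t,np.hstack([s,u])]))
                             ~~~~~~~~~^^^^^^^^^^^^^^^^^^^^^^
    return _nx.concatenate(arrs, 0, dtype=dtype, casting=casting)
           ~~~~~~~~~~~~~~~^^^^^^^^^^^^^^^^^^^^^^^^^^^^^^^^^^^^^^^
ValueError: all the input array dimensions except for the concatenation axis must match exactly, but along dimension 1, the array at index 0 has size 788 and the array at index 1 has size 787
```

Run:
```python
from h import *
for n in("top","side"):
    im=dict(np.load(n+"0.npz")); p=P(im); g=im["color"].max(-1).astype(int); x,y,z=p[...,0],p[...,1],p[...,2]
    print(n,"mat/relays")
    w=(x>.38)&(x<.65)&(y>.2)&(y<.45)&(g>130)&(z<.02); comps(cv2.morphologyEx(w.astype(np.uint8),cv2.MORPH_CLOSE,np.ones((15,15))),p,2000,99999)
    comps((x>.38)&(x<.65)&(y>.2)&(y<.46)&(z>.012)&(z<.04)&(g<110),p,12,300)
    b=(x>.4)&(x<.6)&(y>-.08)&(y<.2)
    print("sleeve"); comps(b&(z>.125)&(z<.155)&(g<110),p,15,9999)
    print("cheek+bar"); comps(b&(z>.118)&(z<.16),p,15,9999)
    print("rim"); comps(b&(z>.1)&(z<.16),p,100,9999)
    print("pan"); comps(b&(z>.006)&(z<.16),p,300,99999)
    o=(y<-.1)&(y>-.6)&(x>.3)&(x<.85)
    print("roof"); comps(o&(z>.143)&(z<.158),p,300,99999)
    print("knob"); comps(o&(z>.178)&(z<.2),p,8,999)
    print("handle"); comps(o&(z>.1)&(z<.135)&(x<.6),p,15,9999)
a=cv2.imread('pics/top0.png');b=cv2.imread('pics/side0.png')
t=cv2.resize(a[210:310,140:365],(788,300));s=cv2.resize(a[100:260,390:550],(388,300));u=cv2.resize(b[200:320,300:460],(400,300))
cv2.imwrite('pics/c.png',np.vstack([t,np.hstack([s,u])]))
```

```text
top mat/relays
 px [196. 261.] n 10290 z [-0.004  0.001  0.007] [0.5156 0.3255] [271.3 250.6] long-axis deg 0.1
 px [168. 238.] n 51 z [0.017 0.021 0.026] [0.5649 0.3958] [19.  14.5] long-axis deg 70.8
 px [175. 277.] n 56 z [0.015 0.021 0.026] [0.4693 0.3711] [14.  19.8] long-axis deg 110.3
sleeve
 px [312. 242.] n 159 z [0.136 0.145 0.148] [0.5453 0.0447] [10.5 67.7] long-axis deg 100.8
cheek+bar
 px [315. 242.] n 389 z [0.12  0.143 0.147] [0.548  0.0366] [ 36.9 164.8] long-axis deg 104.4
 px [276. 242.] n 21 z [0.121 0.129 0.133] [0.5459 0.1245] [17.4  4.6] long-axis deg 4.2
 px [348. 245.] n 21 z [0.123 0.129 0.133] [ 0.5438 -0.0367] [17.3  4.8] long-axis deg 4.0
 px [273. 249.] n 23 z [0.118 0.12  0.122] [0.5309 0.1298] [11.2 15.6] long-axis deg 109.6
 px [278. 255.] n 22 z [0.123 0.129 0.131] [0.5159 0.119 ] [18.   4.8] long-axis deg 3.2
rim
 px [311. 244.] n 904 z [0.108 0.12  0.147] [0.5456 0.0461] [102.4 186. ] long-axis deg 100.4
pan
 px [311. 249.] n 2399 z [0.008 0.073 0.145] [0.5443 0.0424] [146.9 198.5] long-axis deg 100.3
roof
 px [472. 166.] n 11997 z [0.146 0.15  0.1
[... 644 characters left out ...]

sleeve
 px [353. 230.] n 90 z [0.143 0.146 0.147] [0.5431 0.0477] [ 9.9 69.5] long-axis deg 100.2
cheek+bar
 px [352. 240.] n 489 z [0.119 0.129 0.147] [0.5426 0.0492] [ 49.8 184.7] long-axis deg 100.7
rim
 px [352. 244.] n 1046 z [0.105 0.117 0.146] [0.5435 0.0489] [100.8 187.4] long-axis deg 100.5
pan
 px [353. 263.] n 3251 z [0.01  0.074 0.143] [0.5423 0.0449] [147.5 200.6] long-axis deg 99.6
roof
 px [313. 150.] n 3892 z [0.147 0.15  0.152] [ 0.733  -0.3096] [284.8 244.4] long-axis deg 87.3
knob
 px [327. 154.] n 63 z [0.179 0.183 0.187] [ 0.6696 -0.2136] [12.3 38.7] long-axis deg 172.1
handle
 px [369. 159.] n 265 z [0.105 0.124 0.131] [ 0.5787 -0.338 ] [196.   41.6] long-axis deg 88.3
```

View pics/c.png

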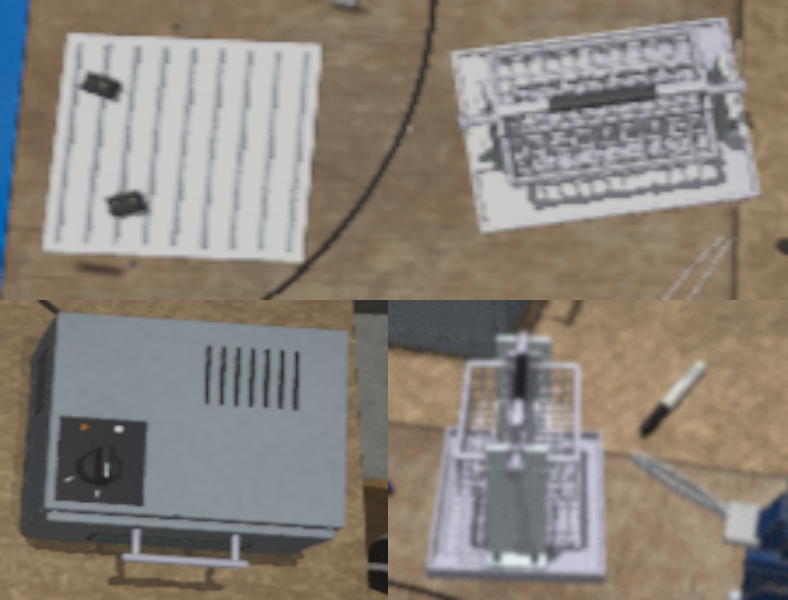

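Two relays present: one at (100,86), one at (127,204) in the crop. The tray is home, and the knob and handle are clear. I'll pull the tray first, so I turn the tool now to close along the oven's x.

carry_out(
  deltas=[
    [[0, 0, -8.3], [0, 0, 0], 0.06],
    [[0, 0, -8.3], [0, 0, 0], 0.06],
    [[0, 0, -8.3], [0, 0, 0], 0.06],
    [[0, 0, -8.3], [0, 0, 0], 0.06],
    [[0, 0, -8.3], [0, 0, 0], 0.06],
    [[0, 0, -8.3], [0, 0, 0], 0.06],
    [[0, 0, -8.3], [0, 0, 0], 0.06],
    [[0, 0, -8.3], [0, 0, 0], 0.06],
    [[0, 0, -8.2], [0, 0, 0], 0.06],
  ],
)

```text
time: 1.0
position: [0.1404, -0.6087, 0.2528]
tcp_rot: [-2.261, -2.18, -0.001]
force: [-0.5, -0.2, 0.3]
gripper_width: 0.704
grasp_force: 0.0
```

```bash
cat >> h.py <<'E'
from scipy.spatial.transform import Rotation as Ro
def go(target,yaw=None):
    "tool-axis shift (m) to a world TCP target, after the turn about tool z (deg) to a yaw of tool x"
    s=observe(); R=Ro.from_rotvec(s["tcp_rot"]); M=R.as_matrix(); y0=np.degrees(np.arctan2(M[1,0],M[0,0]))
    print("t %.1f"%s["time"],"pos",np.round(s["position"],4),"yaw %.2f"%y0,"tilt",np.round(M[:2,2],3))
    if yaw is not None:
        t=-((yaw-y0+180)%360-180); print("turn z",round(t,2)); M=(R*Ro.from_rotvec([0,0,np.radians(t)])).as_matrix()
    d=M.T@(np.array(target)-s["position"]); print("shift",np.round(d,4),"rows",np.abs(d).max()/.05)
E
python3 - <<'E'
from h import *
for n in("top","side"):
    im=dict(np.load(n+"0.npz")); p=P(im).reshape(-1,3); p=p[~np.isnan(p[:,0])]
    a=np.radians(-2.4); ex=np.array([np.cos(a),np.sin(a)]); ey=np.array([-ex[1],ex[0]])
    o=p[:,:2]-[.733,-.310]; X=o@ex; Y=o@ey
    m=(X>-.25)&(X<-.1)&(abs(Y)<.1)&(p[:,2]>.112)&(p[:,2]<.136)
    b=m&(X<np.percentile(X[m],1)+.014); print(n,"bar",b.sum(),np.median(X[b]),Y[b].min(),Y[b].max(),p[b].mean(0),np.histogram(X[m],np.arange(-.19,-.1,.005)))
    m=(X<-.1)&(X>-.2)&(abs(Y)<.14)&(p[:,2]>.136)&(p[:,2]<.145); print("panel top X",np.percentile(X[m],[2,50,98]))
    m=(p[:,2]>.146)&(p[:,2]<.154)&(abs(X)<.2)&(abs(Y)<.2);print("roof",np.percentile(X[m],[.5,99.5]),np.percentile(Y[m],[.5,99.5]))
go([.5655,-.306,.20])
E
```

```text
top bar 263 -0.16603093570416985 -0.05815298733778266 0.06066876133522135 [ 0.56742069 -0.30192571  0.1254743 ] (array([  0,   0,   0,  33, 124,  90,  19,  15,  12,  14,  14, 148,  92,
         8,  14,   0,   0]), array([-0.19 , -0.185, -0.18 , -0.175, -0.17 , -0.165, -0.16 , -0.155,
       -0.15 , -0.145, -0.14 , -0.135, -0.13 , -0.125, -0.12 , -0.115,
       -0.11 , -0.105]))
panel top X [-0.13092961 -0.12367568 -0.11177876]
roof [-0.11789114  0.12932437] [-0.13918154  0.13728204]
side bar 104 -0.1688067491310874 -0.057510604887303925 0.06336939422859765 [ 0.56507463 -0.29543131  0.12542465] (array([  0,   0,   0,  41,  44,  18,   6,  12,  13,   9,  12, 143,   2,
         0,   0,   0,   0]), array([-0.19 , -0.185, -0.18 , -0.175, -0.17 , -0.165, -0.16 , -0.155,
       -0.15 , -0.145, -0.14 , -0.135, -0.13 , -0.125, -0.12 , -0.115,
       -0.11 , -0.105]))
panel top X [-0.13347715 -0.12605228 -0.11482497]
roof [-0.12065713  0.12701915] [-0.1372568  0.1403685]
t 1.0 pos [ 0.1404 -0.6087  0.2528] yaw 87.93 tilt [-0.     0.001]
shift [0.3178 0.4139 0.053 ] rows 8.27875967756782
```

carry_out(
  deltas=[
    [[0, 0, 0], [0.034, 0.046, 0], 0.028],
    [[0, 0, 0], [0.034, 0.046, 0], 0.028],
    [[0, 0, 0], [0.034, 0.046, 0], 0.028],
    [[0, 0, 0], [0.034, 0.046, 0], 0.028],
    [[0, 0, 0], [0.034, 0.046, 0], 0.028],
    [[0, 0, 0], [0.034, 0.046, 0], 0.028],
    [[0, 0, 0], [0.034, 0.046, 0], 0.028],
    [[0, 0, 0], [0.034, 0.046, 0.02], 0.028],
    [[0, 0, 0], [0.035, 0.046, 0.03], 0.028],
    [[0, 0, 0], [0, 0, 0], 0.028],
    [[0, 0, 0], [0, 0, 0], 0.028],
  ],
)

```text
time: 2.1
position: [0.5063, -0.3597, 0.2125]
tcp_rot: [-2.263, -2.176, 0.0]
force: [-0.3, -0.8, -0.3]
gripper_width: 0.326
grasp_force: 0.0
```

Run:
```python
from h import *
go([.566,-.303,.127],87.6); im=get_image("side"); cv2.imwrite("pics/s1.png",cv2.resize(im["color"][80:240,230:430],(800,600)))
```

```text
t 2.1 pos [ 0.5063 -0.3597  0.2125] yaw 87.76 tilt [-0.002  0.002]
turn z 0.16
shift [0.0591 0.0574 0.0855] rows 1.7090229027639028
```

View pics/s1.png

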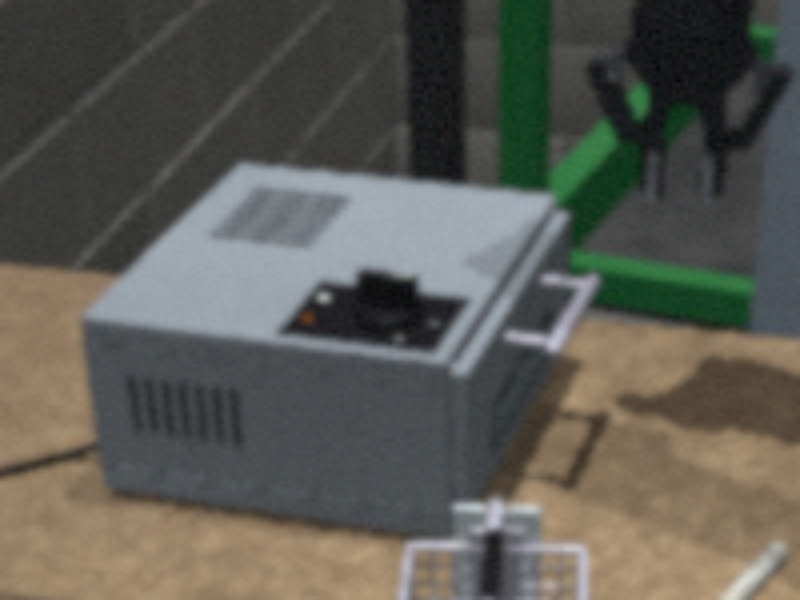

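The gripper, at (685,130) in the crop, hangs in front of the handle bar at (575,310) with its fingers apart.

carry_out(
  deltas=[
    [[0, 0, 0], [0.015, 0.014, 0.003], 0.028],
    [[0, 0, 0], [0.015, 0.014, 0.003], 0.028],
    [[0, 0, 0], [0.015, 0.014, 0.003], 0.028],
    [[0, 0, 0], [0.014, 0.015, 0.003], 0.028],
    [[0, 0, 0], [0, 0, 0], 0.028],
    [[0, 0, 0], [0, 0, 0.01], 0.028],
    [[0, 0, 0], [0, 0, 0.01], 0.028],
    [[0, 0, 0], [0, 0, 0], 0.028],
    [[0, 0, 0], [0, 0, 0], 0.028],
  ],
)

```text
time: 3.05
position: [0.5644, -0.3055, 0.1812]
tcp_rot: [-2.269, -2.172, 0.001]
force: [-0.4, 0.1, -0.0]
gripper_width: 0.327
grasp_force: 0.0
```

Run:
```python
from h import *
go([.566,-.303,.127],87.6)
```

```text
t 3.0 pos [ 0.5644 -0.3055  0.1812] yaw 87.51 tilt [-0.001  0.   ]
turn z -0.09
shift [0.0026 0.0015 0.0542] rows 1.0844059027824584
```

carry_out(
  deltas=[
    [[0, 0, 0], [0.002, 0.0015, 0.01], 0.028],
    [[0, 0, 0], [0, 0, 0.012], 0.028],
    [[0, 0, 0], [0, 0, 0.012], 0.028],
    [[0, 0, 0], [0, 0, 0.012], 0.028],
    [[0, 0, 0], [0, 0, 0.008], 0.028],
    [[0, 0, 0], [0, 0, 0], 0.0],
    [[0, 0, 0], [0, 0, 0], 0.0],
    [[0, 0, 0], [0, 0, 0], 0.0],
    [[0, 0, 0], [0, 0, 0], 0.0],
    [[0, 0, 0], [0, 0, 0], 0.0],
  ],
)

```text
time: 4.05
position: [0.5663, -0.3024, 0.1267]
tcp_rot: [-2.266, -2.173, 0.001]
force: [1.4, 1.1, -16.8]
gripper_width: 0.103
grasp_force: 58.1
```

carry_out(
  deltas=[
    [[0, 0, 0], [0, -0.008, 0], 0.0],
    [[0, 0, 0], [0, -0.014, 0], 0.0],
    [[0, 0, 0], [0, -0.014, 0], 0.0],
    [[0, 0, 0], [0, -0.014, 0], 0.0],
    [[0, 0, 0], [0, -0.014, 0], 0.0],
    [[0, 0, 0], [0, -0.014, 0], 0.0],
    [[0, 0, 0], [0, -0.014, 0], 0.0],
    [[0, 0, 0], [0, -0.014, 0], 0.0],
    [[0, 0, 0], [0, -0.014, 0], 0.0],
    [[0, 0, 0], [0, -0.014, 0], 0.0],
    [[0, 0, 0], [0, -0.01, 0], 0.0],
    [[0, 0, 0], [0, -0.005, 0], 0.0],
  ],
)

```text
time: 5.25
position: [0.4168, -0.2946, 0.1268]
tcp_rot: [-2.265, -2.173, -0.002]
force: [17.2, 2.5, -43.4]
gripper_width: 0.101
grasp_force: 57.7
```

carry_out(
  deltas=[
    [[0, 0, 0], [0, 0.001, 0], 0.028],
    [[0, 0, 0], [0, 0, 0], 0.028],
    [[0, 0, 0], [0, 0, 0], 0.028],
    [[0, 0, 0], [0, 0, -0.02], 0.028],
    [[0, 0, 0], [0, 0, -0.04], 0.028],
    [[0, 0, 0], [0, 0, -0.04], 0.028],
    [[0, 0, 0], [0, 0, -0.03], 0.035],
    [[0, 0, 0], [0, 0, 0], 0.035],
  ],
)

```text
time: 6.05
position: [0.4215, -0.2979, 0.2635]
tcp_rot: [2.261, 2.167, 0.002]
force: [0.6, -0.6, 0.5]
gripper_width: 0.415
grasp_force: 0.0
```

Run:
```python
from h import *
go([.5645,.397,.2],73)
im=get_image("top"); p=P(im).reshape(-1,3); cv2.imwrite("pics/t1.png",im["color"][60:320]); np.savez("top1.npz",**im)
```

```text
t 6.0 pos [ 0.4215 -0.2979  0.2635] yaw 87.58 tilt [ 0.008 -0.006]
turn z 14.58
shift [ 0.7066 -0.067   0.0601] rows 14.131870455172042
```

View pics/t1.png

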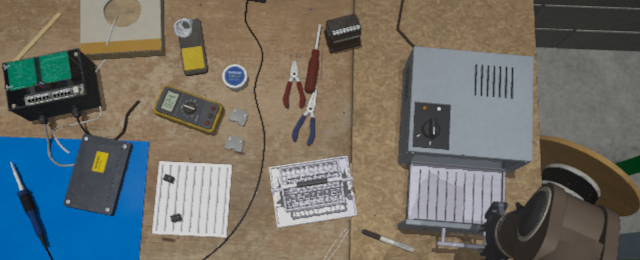

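The tray now stands out, floor centred near (455,195) in this crop; both relays are still at (168,178) and (176,217). Next is the far relay.

carry_out(
  deltas=[
    [[0, 0, 7.3], [0, 0, 0], 0.035],
    [[0, 0, 7.3], [0, 0, 0], 0.035],
    [[0, 0, 0], [0.02, -0.002, 0], 0.035],
    [[0, 0, 0], [0.04, -0.004, 0], 0.035],
    [[0, 0, 0], [0.04, -0.004, 0], 0.035],
    [[0, 0, 0], [0.04, -0.004, 0], 0.035],
    [[0, 0, 0], [0.04, -0.004, 0], 0.035],
    [[0, 0, 0], [0.04, -0.004, 0], 0.035],
    [[0, 0, 0], [0.04, -0.004, 0], 0.035],
    [[0, 0, 0], [0.04, -0.004, 0], 0.035],
    [[0, 0, 0], [0.04, -0.004, 0], 0.035],
    [[0, 0, 0], [0.04, -0.004, 0], 0.035],
  ],
)

```text
time: 7.3
position: [0.4939, 0.0793, 0.2574]
tcp_rot: [2.525, 1.868, -0.001]
force: [0.3, -0.3, -0.6]
gripper_width: 0.41
grasp_force: 0.0
```

carry_out(
  deltas=[
    [[0, 0, 0], [0.04, -0.004, 0], 0.035],
    [[0, 0, 0], [0.04, -0.004, 0], 0.035],
    [[0, 0, 0], [0.04, -0.004, 0], 0.035],
    [[0, 0, 0], [0.04, -0.004, 0], 0.035],
    [[0, 0, 0], [0.04, -0.004, 0], 0.035],
    [[0, 0, 0], [0.03, -0.003, 0], 0.035],
    [[0, 0, 0], [0, 0, 0], 0.035],
    [[0, 0, 0], [0, 0, 0], 0.035],
  ],
)

```text
time: 8.1
position: [0.5387, 0.3049, 0.2567]
tcp_rot: [-2.524, -1.87, 0.002]
force: [-1.2, -0.9, -0.3]
gripper_width: 0.412
grasp_force: 0.0
```

```bash
cat >> h.py <<'E'
def relays():
    for n in("top","side"):
        im=get_image(n); p=P(im); g=im["color"].max(-1); x,y,z=p[...,0],p[...,1],p[...,2]; print(n)
        comps((x>.35)&(x<.68)&(y>.15)&(y<.48)&(z>.012)&(z<.04)&(g<110),p,12,300)
E
python3 - <<'E'
from h import *
go([.5645,.3975,.12],73); relays()
E
```

```text
t 8.1 pos [0.5387 0.3049 0.2567] yaw 73.08 tilt [-0.001 -0.001]
turn z 0.08
shift [ 0.0962 -0.0023  0.1366] rows 2.7317779881608963
top
side
 px [295. 408.] n 117 z [0.013 0.021 0.025] [0.5638 0.3991] [20.7 15.6] long-axis deg 75.3
 px [353. 408.] n 86 z [0.013 0.022 0.024] [0.4683 0.3757] [13.3 19.9] long-axis deg 107.6
```

carry_out(
  deltas=[
    [[0, 0, 0], [0.025, 0, 0.02], 0.035],
    [[0, 0, 0], [0.025, -0.001, 0.03], 0.035],
    [[0, 0, 0], [0.025, -0.001, 0.035], 0.035],
    [[0, 0, 0], [0.0215, 0, 0.035], 0.035],
    [[0, 0, 0], [0, 0, 0.035], 0.035],
    [[0, 0, 0], [0, 0, 0.025], 0.035],
    [[0, 0, 0], [0, 0, 0], 0.035],
    [[0, 0, 0], [0, 0, 0], 0.035],
  ],
)

```text
time: 9.0
position: [0.5662, 0.3964, 0.0783]
tcp_rot: [2.527, 1.866, -0.0]
force: [0.5, -0.0, -0.3]
gripper_width: 0.407
grasp_force: 0.0
```

Run:
```python
from h import *
go([.5643,.3977,.028],74)
im=get_image("side"); cv2.imwrite("pics/s2.png",cv2.resize(im["color"][330:450,240:400],(640,480)))
```

```text
t 9.0 pos [0.5662 0.3964 0.0783] yaw 72.91 tilt [ 0.    -0.001]
turn z -1.09
shift [ 0.0008 -0.0022  0.0503] rows 1.0065183349974045
```

View pics/s2.png

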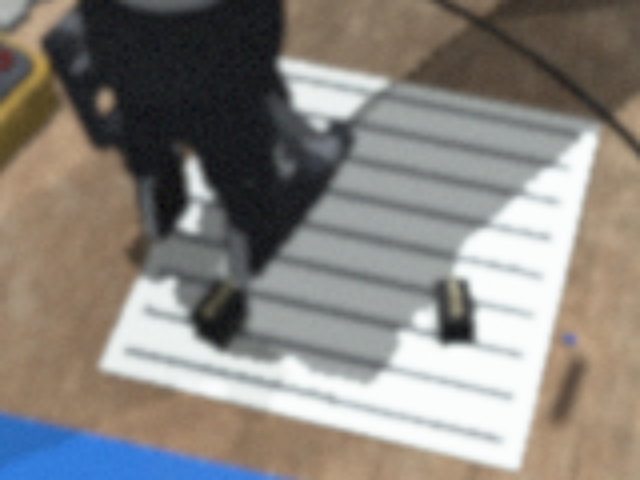

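The fingertips, at (150,235) and (237,262), straddle the relay at (220,312) from above, still 50 mm up. Going down.

carry_out(
  deltas=[
    [[0, 0, -1.1], [0.0008, -0.002, 0.01], 0.035],
    [[0, 0, 0], [0, 0, 0.016], 0.035],
    [[0, 0, 0], [0, 0, 0.016], 0.035],
    [[0, 0, 0], [0, 0, 0.008], 0.035],
    [[0, 0, 0], [0, 0, 0], 0.035],
    [[0, 0, 0], [0, 0, 0], 0.0],
    [[0, 0, 0], [0, 0, 0], 0.0],
    [[0, 0, 0], [0, 0, 0], 0.0],
    [[0, 0, 0], [0, 0, 0], 0.0],
    [[0, 0, 0], [0, 0, 0], 0.0],
  ],
)

```text
time: 10.05
position: [0.5639, 0.399, 0.028]
tcp_rot: [2.507, 1.893, 0.001]
force: [0.3, 0.0, 0.5]
gripper_width: 0.163
grasp_force: 60.6
```

carry_out(
  deltas=[
    [[0, 0, 0], [0, 0, -0.02], 0.0],
    [[0, 0, 0], [0, 0, -0.04], 0.0],
    [[0, 0, 0], [0, 0, -0.04], 0.0],
    [[0, 0, 8], [0, 0, -0.04], 0.0],
    [[0, 0, 8], [0, 0, -0.04], 0.0],
    [[0, 0, 8], [0, 0, -0.02], 0.0],
    [[0, 0, 8], [0, 0, 0], 0.0],
    [[0, 0, 8], [0, 0, 0], 0.0],
    [[0, 0, 8], [0, 0, 0], 0.0],
    [[0, 0, 8], [0, 0, 0], 0.0],
    [[0, 0, 8], [0, 0, 0], 0.0],
    [[0, 0, 0], [0, 0, 0], 0.0],
  ],
)

```text
time: 11.25
position: [0.5635, 0.3994, 0.2295]
tcp_rot: [-3.129, -0.274, -0.002]
force: [-0.7, 0.2, -0.2]
gripper_width: 0.161
grasp_force: 60.6
```

Run:
```python
from h import *
st();go([.570,.0515,.20],10.3)
```

```text
{'time': 11.25, 'position': [0.564, 0.399, 0.229], 'tcp_rot': [-3.129, -0.274, -0.002], 'force': [-0.706, 0.229, -0.177], 'gripper_width': 0.161, 'grasp_force': 60.615, 'q': [-0.432, 0.575, -0.397, 1.426, 0.229, 1.185, -2.254]}
t 11.2 pos [0.5635 0.3994 0.2295] yaw 10.02 tilt [0.001 0.001]
turn z -0.28
shift [-0.0559  0.3434  0.0292] rows 6.8688238431155835
```

carry_out(
  deltas=[
    [[0, 0, -0.3], [-0.003, 0.017, 0], 0.0],
    [[0, 0, 0], [-0.005, 0.032, 0], 0.0],
    [[0, 0, 0], [-0.005, 0.032, 0], 0.0],
    [[0, 0, 0], [-0.005, 0.032, 0], 0.0],
    [[0, 0, 0], [-0.005, 0.032, 0], 0.0],
    [[0, 0, 0], [-0.005, 0.032, 0], 0.0],
    [[0, 0, 0], [-0.005, 0.032, 0], 0.0],
    [[0, 0, 0], [-0.005, 0.032, 0], 0.0],
    [[0, 0, 0], [-0.006, 0.034, 0], 0.0],
    [[0, 0, 0], [-0.006, 0.034, 0], 0.0],
    [[0, 0, 0], [-0.006, 0.034, 0], 0.0],
    [[0, 0, 0], [0, 0, 0], 0.0],
  ],
)

```text
time: 12.45
position: [0.5703, 0.0439, 0.2281]
tcp_rot: [3.126, 0.277, -0.001]
force: [0.8, -1.1, -0.4]
gripper_width: 0.163
grasp_force: 60.6
```

```bash
cat >> h.py <<'E'
def bask(n):
    im=get_image(n); p=P(im); g=im["color"].max(-1); x,y,z=p[...,0],p[...,1],p[...,2]; b=(x>.4)&(x<.65)&(y>-.08)&(y<.2)
    print(n,"sleeve"); comps(b&(z>.125)&(z<.155)&(g<110),p,15,9999)
    print("rim+cheeks"); comps(b&(z>.1)&(z<.16),p,100,9999); return im
E
python3 - <<'E'
from h import *
go([.570,.0515,.101],10.3)
im=bask("side"); cv2.imwrite("pics/s3.png",cv2.resize(im["color"][150:330,260:460],(660,594)))
E
```

```text
t 12.4 pos [0.5703 0.0439 0.2281] yaw 10.14 tilt [-0.    -0.004]
turn z -0.16
shift [ 0.0012 -0.008   0.127 ] rows 2.5406989246773506
side sleeve
 px [353. 227.] n 128 z [0.143 0.146 0.148] [0.5481 0.0246] [ 10.2 114.2] long-axis deg 101.5
rim+cheeks
 px [352. 244.] n 1067 z [0.104 0.116 0.146] [0.5437 0.0481] [101.  185.2] long-axis deg 100.4
```

View pics/s3.png

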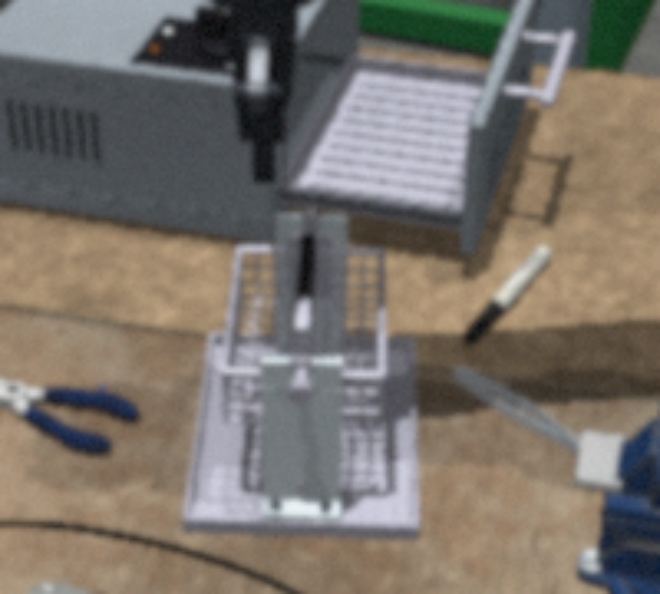

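The finger at (262,165) sits over the +x bay, between rim (236) and bar (303); the basket is level. Lowering in and releasing.

carry_out(
  deltas=[
    [[0, 0, 0], [0.001, -0.008, 0.01], 0.0],
    [[0, 0, 0], [0, 0, 0.02], 0.0],
    [[0, 0, 0], [0, 0, 0.02], 0.0],
    [[0, 0, 0], [0, 0, 0.02], 0.0],
    [[0, 0, 0], [0, 0, 0.02], 0.0],
    [[0, 0, 0], [0, 0, 0.015], 0.0],
    [[0, 0, 0], [0, 0, 0.012], 0.0],
    [[0, 0, 0], [0, 0, 0.007], 0.0],
    [[0, 0, 0], [0, 0, 0], 0.0],
    [[0, 0, 0], [0, 0, 0], 0.0],
  ],
)

```text
time: 13.5
position: [0.5704, 0.0597, 0.1042]
tcp_rot: [-3.129, -0.285, -0.001]
force: [0.0, -1.3, 0.5]
gripper_width: 0.165
grasp_force: 60.6
```

carry_out(
  deltas=[
    [[0, 0, 0], [0, 0, 0], 0.022],
    [[0, 0, 0], [0, 0, 0], 0.022],
    [[0, 0, 0], [0, 0, 0], 0.022],
    [[0, 0, 0], [0, 0, -0.01], 0.022],
    [[0, 0, 0], [0, 0, -0.02], 0.022],
    [[0, 0, 0], [0, 0, -0.03], 0.022],
    [[0, 0, 0], [0, 0, -0.04], 0.022],
    [[0, 0, 0], [0, 0, -0.03], 0.03],
    [[0, 0, 0], [0, 0, 0], 0.035],
    [[0, 0, 0], [0, 0, 0], 0.035],
  ],
)

```text
time: 14.5
position: [0.5704, 0.0595, 0.2351]
tcp_rot: [3.128, 0.284, 0.004]
force: [-0.1, -0.4, -0.0]
gripper_width: 0.411
grasp_force: 0.0
```

Run:
```python
from h import *
go([.4685,.374,.20],107)
relays()
im=bask("side"); cv2.imwrite("pics/s4.png",cv2.resize(im["color"][180:330,280:440],(640,600)))
```

```text
t 14.5 pos [0.5704 0.0595 0.2351] yaw 10.39 tilt [ 0.002 -0.   ]
turn z -96.61
shift [ 0.3306 -0.0055  0.0348] rows 6.611407026865555
top
 px [175. 278.] n 51 z [0.015 0.021 0.025] [0.469  0.3709] [13.4 18.7] long-axis deg 109.2
side
 px [353. 408.] n 92 z [0.013 0.022 0.024] [0.4682 0.3752] [13.8 20.7] long-axis deg 111.1
side sleeve
 px [353. 228.] n 123 z [0.142 0.145 0.147] [0.5463 0.032 ] [ 10.2 105.5] long-axis deg 99.5
 px [352. 253.] n 19 z [0.13  0.136 0.141] [0.5314 0.1114] [4.2 6.9] long-axis deg 174.9
rim+cheeks
 px [352. 244.] n 1072 z [0.104 0.116 0.146] [0.5435 0.0486] [100.7 186.4] long-axis deg 100.4
```

View pics/s4.png

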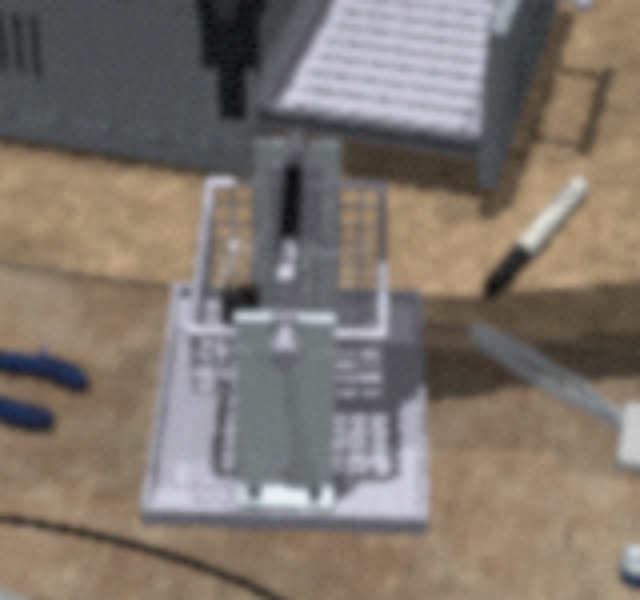

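The first relay lies in the left (+x) bay at (235,300), with the basket still nearly level; the second relay has not moved. Turning for it.

carry_out(
  deltas=[
    [[0, 0, -8.2], [0, 0, 0], 0.035],
    [[0, 0, -8.2], [0, 0, 0], 0.035],
    [[0, 0, -8.2], [0, 0, 0], 0.035],
    [[0, 0, -8.2], [0, 0, 0], 0.035],
    [[0, 0, -8.2], [0, 0, 0], 0.035],
    [[0, 0, -8.2], [0, 0, 0], 0.035],
    [[0, 0, -8.2], [0, 0, 0], 0.035],
    [[0, 0, -8.2], [0, 0, 0], 0.035],
    [[0, 0, -8.2], [0, 0, 0], 0.035],
    [[0, 0, -8.2], [0, 0, 0], 0.035],
    [[0, 0, -8.2], [0, 0, 0], 0.035],
    [[0, 0, -8.2], [0, 0, 0], 0.035],
  ],
)

```text
time: 15.85
position: [0.5695, 0.0594, 0.2325]
tcp_rot: [-1.82, -2.558, 0.002]
force: [0.5, 0.6, -0.5]
gripper_width: 0.405
grasp_force: 0.0
```

carry_out(
  deltas=[
    [[0, 0, 0], [0.02, 0, 0], 0.035],
    [[0, 0, 0], [0.03, 0, 0], 0.035],
    [[0, 0, 0], [0.03, 0, 0], 0.035],
    [[0, 0, 0], [0.03, 0, 0], 0.035],
    [[0, 0, 0], [0.03, 0, 0], 0.035],
    [[0, 0, 0], [0.03, 0, 0], 0.035],
    [[0, 0, 0], [0.03, 0, 0], 0.035],
    [[0, 0, 0], [0.03, 0, 0], 0.035],
    [[0, 0, 0], [0.03, 0, 0], 0.035],
    [[0, 0, 0], [0.03, 0, 0], 0.035],
    [[0, 0, 0], [0.03, 0, 0], 0.035],
    [[0, 0, 0], [0, 0, 0], 0.035],
  ],
)

```text
time: 17.05
position: [0.4637, 0.3668, 0.2329]
tcp_rot: [-1.819, -2.557, 0.0]
force: [-0.7, 0.2, -0.6]
gripper_width: 0.412
grasp_force: 0.0
```

Run:
```python
from h import *
relays();go([.4686,.3735,.08],109)
```

```text
top
side
 px [353. 407.] n 92 z [0.013 0.022 0.024] [0.4688 0.3745] [13.1 21.3] long-axis deg 109.3
t 17.1 pos [0.4662 0.3627 0.2326] yaw 108.91 tilt [-0.002 -0.001]
turn z -0.09
shift [0.0095 0.0061 0.1526] rows 3.0520173662042582
```

carry_out(
  deltas=[
    [[0, 0, 0], [0.005, 0.003, 0.02], 0.035],
    [[0, 0, 0], [0.0045, 0.003, 0.03], 0.035],
    [[0, 0, 0], [0, 0, 0.035], 0.035],
    [[0, 0, 0], [0, 0, 0.035], 0.035],
    [[0, 0, 0], [0, 0, 0.02], 0.035],
    [[0, 0, 0], [0, 0, 0.012], 0.035],
    [[0, 0, 0], [0, 0, 0], 0.035],
    [[0, 0, 0], [0, 0, 0], 0.035],
  ],
)

```text
time: 17.95
position: [0.4702, 0.3732, 0.0824]
tcp_rot: [1.83, 2.554, 0.001]
force: [-0.3, 0.4, 0.2]
gripper_width: 0.409
grasp_force: 0.0
```

Run:
```python
from h import *
relays();go([.4686,.3735,.028],109)
```

```text
top
side
 px [353. 407.] n 132 z [0.014 0.022 0.025] [0.4679 0.3747] [15.2 21.9] long-axis deg 102.9
t 18.1 pos [0.4704 0.3737 0.0831] yaw 108.77 tilt [0.002 0.001]
turn z -0.23
shift [ 0.0003 -0.0019  0.0551] rows 1.101880723140834
```

carry_out(
  deltas=[
    [[0, 0, 0], [0, -0.001, 0.012], 0.035],
    [[0, 0, 0], [0, 0, 0.017], 0.035],
    [[0, 0, 0], [0, 0, 0.017], 0.035],
    [[0, 0, 0], [0, 0, 0.009], 0.035],
    [[0, 0, 0], [0, 0, 0], 0.035],
    [[0, 0, 0], [0, 0, 0], 0.0],
    [[0, 0, 0], [0, 0, 0], 0.0],
    [[0, 0, 0], [0, 0, 0], 0.0],
    [[0, 0, 0], [0, 0, 0], 0.0],
    [[0, 0, 0], [0, 0, 0], 0.0],
  ],
)

```text
time: 19.05
position: [0.4687, 0.373, 0.0267]
tcp_rot: [1.829, 2.554, -0.0]
force: [-0.5, -0.4, -0.0]
gripper_width: 0.165
grasp_force: 60.2
```

carry_out(
  deltas=[
    [[0, 0, 0], [0, 0, -0.02], 0.0],
    [[0, 0, 0], [0, 0, -0.04], 0.0],
    [[0, 0, 0], [0, 0, -0.04], 0.0],
    [[0, 0, 0], [0, 0, -0.04], 0.0],
    [[0, 0, 0], [0, 0, -0.04], 0.0],
    [[0, 0, 0], [0, 0, -0.02], 0.0],
    [[0, 0, 0], [-0.015, 0.005, 0], 0.0],
    [[0, 0, 0], [-0.03, 0.005, 0], 0.0],
    [[0, 0, 0], [-0.03, 0, 0], 0.0],
    [[0, 0, 0], [-0.03, 0, 0], 0.0],
    [[0, 0, 0], [-0.03, 0, 0], 0.0],
    [[0, 0, 0], [-0.03, 0, 0], 0.0],
  ],
)

```text
time: 20.25
position: [0.5315, 0.2176, 0.2255]
tcp_rot: [-1.83, -2.553, 0.003]
force: [0.0, -0.1, 0.5]
gripper_width: 0.162
grasp_force: 60.2
```

Run:
```python
from h import *
st();go([.517,.035,.22]);go([.517,.035,.22],10.3);relays();bask("side")
```

```text
{'time': 20.25, 'position': [0.532, 0.218, 0.225], 'tcp_rot': [-1.83, -2.553, 0.003], 'force': [0.0, -0.068, 0.541], 'gripper_width': 0.162, 'grasp_force': 60.188, 'q': [0.085, 0.456, -0.752, 1.717, 0.343, 1.106, -0.445]}
t 20.2 pos [0.5315 0.2176 0.2255] yaw 108.75 tilt [-0.001 -0.001]
shift [-0.1682 -0.0724  0.0057] rows 3.3643128734587644
t 20.2 pos [0.5315 0.2176 0.2255] yaw 108.75 tilt [-0.001 -0.001]
turn z 98.45
shift [-0.0469  0.177   0.0057] rows 3.5406854878092706
top
side
side sleeve
 px [353. 224.] n 30 z [0.144 0.146 0.148] [0.5472 0.026 ] [ 8.6 31.8] long-axis deg 102.5
rim+cheeks
 px [355. 259.] n 559 z [0.103 0.114 0.144] [0.5127 0.0627] [166.1  91.7] long-axis deg 64.3
```

carry_out(
  deltas=[
    [[0, 0, 8.2], [0, 0, 0], 0.0],
    [[0, 0, 8.2], [0, 0, 0], 0.0],
    [[0, 0, 8.2], [0, 0, 0], 0.0],
    [[0, 0, 8.2], [0, 0, 0], 0.0],
    [[0, 0, 8.2], [0, 0, 0], 0.0],
    [[0, 0, 8.2], [0, 0, 0], 0.0],
    [[0, 0, 8.2], [0, 0, 0], 0.0],
    [[0, 0, 8.2], [0, 0, 0], 0.0],
    [[0, 0, 8.2], [0, 0, 0], 0.0],
    [[0, 0, 8.2], [0, 0, 0], 0.0],
    [[0, 0, 8.2], [0, 0, 0], 0.0],
    [[0, 0, 8.2], [0, 0, 0], 0.0],
  ],
)

```text
time: 21.6
position: [0.5306, 0.2208, 0.2259]
tcp_rot: [3.129, 0.278, -0.002]
force: [0.1, 0.1, 0.2]
gripper_width: 0.163
grasp_force: 60.3
```

carry_out(
  deltas=[
    [[0, 0, 0], [-0.006, 0.02, 0], 0.0],
    [[0, 0, 0], [-0.008, 0.03, 0], 0.0],
    [[0, 0, 0], [-0.008, 0.03, 0], 0.0],
    [[0, 0, 0], [-0.008, 0.03, 0], 0.0],
    [[0, 0, 0], [-0.008, 0.03, 0], 0.0],
    [[0, 0, 0], [-0.006, 0.03, 0], 0.0],
    [[0, 0, 0], [0, 0, 0], 0.0],
    [[0, 0, 0], [0, 0, 0], 0.0],
    [[0, 0, 0], [0, 0, 0], 0.0],
  ],
)

```text
time: 22.5
position: [0.5185, 0.0465, 0.2265]
tcp_rot: [-3.128, -0.288, 0.001]
force: [-0.5, -0.1, 0.8]
gripper_width: 0.166
grasp_force: 60.3
```

Run:
```python
from h import *
go([.5188,.042,.104],10.3);bask("side")
```

```text
t 22.5 pos [0.5185 0.0465 0.2265] yaw 10.51 tilt [-0.     0.001]
turn z 0.21
shift [-0.0004  0.0046  0.1225] rows 2.449221531592197
side sleeve
 px [353. 230.] n 95 z [0.143 0.146 0.147] [0.544 0.046] [10.  69.4] long-axis deg 99.7
rim+cheeks
 px [352. 244.] n 1062 z [0.104 0.117 0.146] [0.5436 0.0492] [101.  187.8] long-axis deg 100.4
```

carry_out(
  deltas=[
    [[0, 0, 0], [0, 0.003, 0.01], 0.0],
    [[0, 0, 0], [0, 0, 0.02], 0.0],
    [[0, 0, 0], [0, 0, 0.02], 0.0],
    [[0, 0, 0], [0, 0, 0.02], 0.0],
    [[0, 0, 0], [0, 0, 0.02], 0.0],
    [[0, 0, 0], [0, 0, 0.015], 0.0],
    [[0, 0, 0], [0, 0, 0.012], 0.0],
    [[0, 0, 0], [0, 0, 0.005], 0.0],
    [[0, 0, 0], [0, 0, 0], 0.0],
    [[0, 0, 0], [0, 0, 0], 0.0],
  ],
)

```text
time: 23.55
position: [0.5196, 0.0422, 0.1051]
tcp_rot: [-3.129, -0.285, -0.001]
force: [0.9, -0.1, -0.3]
gripper_width: 0.161
grasp_force: 60.3
```

carry_out(
  deltas=[
    [[0, 0, 0], [0, 0, 0], 0.022],
    [[0, 0, 0], [0, 0, 0], 0.022],
    [[0, 0, 0], [0, 0, 0], 0.022],
    [[0, 0, 0], [0, 0, -0.01], 0.022],
    [[0, 0, 0], [0, 0, -0.02], 0.022],
    [[0, 0, 0], [0, 0, -0.03], 0.022],
    [[0, 0, 0], [0, 0, -0.04], 0.022],
    [[0, 0, 0], [0, 0, -0.03], 0.03],
    [[0, 0, 0], [0, 0, 0], 0.035],
    [[0, 0, 0], [0, 0, 0], 0.035],
  ],
)

```text
time: 24.55
position: [0.5195, 0.042, 0.236]
tcp_rot: [3.128, 0.284, 0.004]
force: [0.1, -0.5, -0.6]
gripper_width: 0.41
grasp_force: 0.0
```

carry_out(
  deltas=[
    [[0, 0, -8.2], [0, 0, 0], 0.035],
    [[0, 0, -8.2], [0, 0, 0], 0.035],
    [[0, 0, -8.2], [0, 0, 0], 0.035],
    [[0, 0, -8.2], [0, 0, 0], 0.035],
    [[0, 0, -8.2], [0, 0, 0], 0.035],
    [[0, 0, -8.2], [0, 0, 0], 0.035],
    [[0, 0, -8.2], [0, 0, 0], 0.035],
    [[0, 0, -8.2], [0, 0, 0], 0.035],
    [[0, 0, -8.2], [0, 0, 0], 0.035],
    [[0, 0, -8.2], [0, 0, 0], 0.035],
    [[0, 0, -7.8], [0, 0, 0], 0.035],
    [[0, 0, 0], [0, 0, 0], 0.035],
  ],
)

```text
time: 25.75
position: [0.5185, 0.0418, 0.2336]
tcp_rot: [-2.012, -2.411, 0.002]
force: [0.0, 0.9, 0.6]
gripper_width: 0.409
grasp_force: 0.0
```

Run:
```python
from h import *
go([.5444,.0469,.20],100.3);relays()
im=bask("side"); im2=get_image("top"); cv2.imwrite("pics/s5.png",np.hstack([cv2.resize(im["color"][200:320,300:420],(400,400)),cv2.resize(im2["color"][200:320,140:260],(400,400))]))
```

```text
t 25.8 pos [0.5185 0.0418 0.2336] yaw 100.31 tilt [-0.002  0.   ]
turn z 0.01
shift [0.0004 0.0265 0.0335] rows 0.670884450245364
top
side
side sleeve
 px [353. 230.] n 96 z [0.142 0.146 0.148] [0.5438 0.0459] [ 9.9 69.3] long-axis deg 99.5
rim+cheeks
 px [352. 244.] n 1060 z [0.104 0.117 0.146] [0.5438 0.0476] [100.8 189.7] long-axis deg 100.5
```

View pics/s5.png

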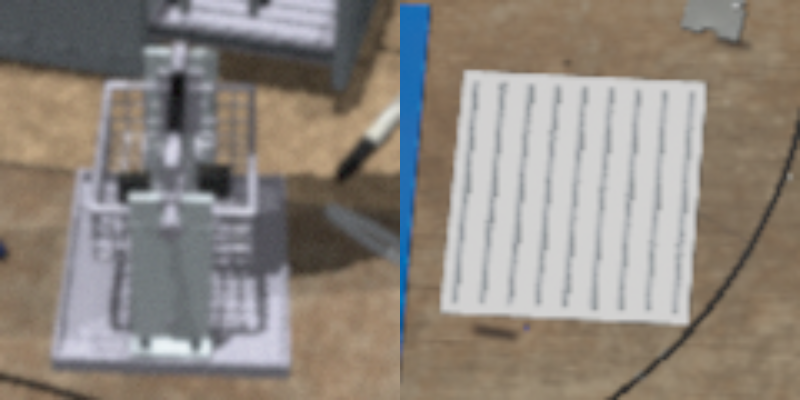

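Both relays lie in the basket, one each side of the bar at (130,185) and (215,185), and the mat is empty. Now the sleeve.

carry_out(
  deltas=[
    [[0, 0, 0], [0, 0.013, 0.01], 0.035],
    [[0, 0, 0], [0, 0.013, 0.015], 0.035],
    [[0, 0, 0], [0, 0, 0.015], 0.035],
    [[0, 0, 0], [0, 0, 0], 0.035],
    [[0, 0, 0], [0, 0, 0], 0.035],
  ],
)

```text
time: 26.45
position: [0.544, 0.0466, 0.1944]
tcp_rot: [-2.015, -2.409, 0.002]
force: [-0.3, -0.6, 0.4]
gripper_width: 0.413
grasp_force: 0.0
```

Run:
```python
from h import *
go([.5444,.0465,.143],100.3)
im=get_image("top"); p=P(im); g=im["color"].max(-1); x,y,z=p[...,0],p[...,1],p[...,2]
o=(x>.35)&(x<.66)&(y<-.15)&(y>-.48)
print("floor");comps(o&(z>.027)&(z<.043)&(g>120),p,200,99999)
print("floor+lips");comps(o&(z>.027)&(z<.06),p,200,99999)
print("panel top");comps(o&(z>.134)&(z<.146),p,20,99999)
print("handle");comps(o&(z>.115)&(z<.132),p,20,99999)
print("roof");comps((y<-.15)&(y>-.48)&(z>.146)&(z<.155),p,2000,99999)
```

```text
t 26.4 pos [0.544  0.0466 0.1944] yaw 100.18 tilt [-0.001 -0.   ]
turn z -0.12
shift [-0.0002  0.0005  0.0514] rows 1.0289273910805643
floor
 px [455. 255.] n 4654 z [0.031 0.035 0.039] [ 0.5428 -0.3038] [222.  133.2] long-axis deg 86.6
floor+lips
 px [455. 249.] n 6250 z [0.029 0.035 0.048] [ 0.5575 -0.2976] [280.4 175.7] long-axis deg 83.9
panel top
 px [431. 213.] n 76 z [0.135 0.141 0.145] [ 0.6203 -0.2243] [118.8   7.3] long-axis deg 85.9
 px [481. 217.] n 56 z [0.135 0.14  0.146] [ 0.6138 -0.335 ] [96.7  3.7] long-axis deg 86.5
 px [518. 220.] n 39 z [0.135 0.14  0.145] [ 0.6089 -0.4143] [54.7  4.6] long-axis deg 88.4
 px [466. 286.] n 672 z [0.135 0.139 0.143] [ 0.459  -0.2969] [268.3  13.3] long-axis deg 86.9
handle
 px [408. 209.] n 41 z [0.116 0.124 0.13 ] [ 0.6355 -0.1688] [42.7 18.7] long-axis deg 27.4
 px [463. 301.] n 380 z [0.121 0.126 0.13 ] [ 0.4328 -0.2965] [122.9  41.1] long-axis deg 87.0
roof
 px [472. 163.] n 11872 z [0.147 0.15  0.153] [ 0.739  -0.3114] [281.3 251. ] long-axis deg 86.9
```

carry_out(
  deltas=[
    [[0, 0, 0], [0, 0.0003, 0.015], 0.035],
    [[0, 0, 0], [0, 0, 0.015], 0.035],
    [[0, 0, 0], [0, 0, 0.013], 0.035],
    [[0, 0, 0], [0, 0, 0.008], 0.035],
    [[0, 0, 0], [0, 0, 0], 0.025],
    [[0, 0, 0], [0, 0, 0], 0.02],
    [[0, 0, 0], [0, 0, 0], 0.016],
    [[0, 0, 0], [0, 0, 0], 0.012],
    [[0, 0, 0], [0, 0, 0], 0.008],
    [[0, 0, 0], [0, 0, 0], 0.0],
    [[0, 0, 0], [0, 0, 0], 0.0],
    [[0, 0, 0], [0, 0, 0], 0.0],
  ],
)

```text
time: 27.7
position: [0.5448, 0.0465, 0.1443]
tcp_rot: [2.015, 2.41, -0.001]
force: [-4.4, -0.4, 6.5]
gripper_width: 0.104
grasp_force: 59.4
```

Run:
```python
from h import *
st();bask("side")
a=np.radians(-3.1); ex=np.array([np.cos(a),np.sin(a)]); ey=np.array([-ex[1],ex[0]])
for n in("top","side"):
    im=get_image(n); p=P(im).reshape(-1,3); X=(p[:,:2]-[.54,-.303])@ex; Y=(p[:,:2]-[.54,-.303])@ey; z=p[:,2]
    m=(abs(X)<.085)&(abs(Y)<.09); print(n,"floor X",np.percentile(X[m&(abs(z-.035)<.004)],[1,99]))
    print("lip X",np.histogram(X[m&(abs(z-.05)<.004)],np.arange(-.085,.09,.005))[0])
    m=(abs(X)<.05)&(abs(Y)<.14); print("floor Y",np.percentile(Y[m&(abs(z-.035)<.004)],[1,99])); print("lip Y",np.histogram(Y[m&(abs(z-.05)<.004)],np.arange(-.14,.145,.01))[0])
```

```text
{'time': 27.7, 'position': [0.545, 0.047, 0.144], 'tcp_rot': [2.015, 2.41, -0.001], 'force': [-4.352, -0.424, 6.496], 'gripper_width': 0.104, 'grasp_force': 59.41, 'q': [0.261, 0.465, -0.564, 1.873, 0.313, 0.893, -0.276]}
side sleeve
 px [352. 231.] n 251 z [0.13  0.145 0.153] [0.5427 0.0308] [96.5 34.4] long-axis deg 87.8
 px [352. 253.] n 19 z [0.13  0.135 0.141] [0.5311 0.1112] [6.1 3.3] long-axis deg 17.3
rim+cheeks
 px [352. 247.] n 1001 z [0.105 0.12  0.151] [0.5431 0.0513] [100.8 180.9] long-axis deg 100.5
top floor X [-0.0605107   0.08040217]
lip X [  0   0   0   0   0   0   0   0   0   0   0   0   0   0   0   0   0   0
   0   0   0   0   0   0   0   0   0   0   0   0   0 103   4   0]
floor Y [-0.10876562  0.10850499]
lip Y [ 0  0 36 35  0  0  0  0  0  0  0  0  0  0  0  0  0  0  0  0  0  0  0  0
  0 62  0  0]
side floor X [-0.06351126  0.04095048]
lip X [0 0 0 0 0 0 0 0 0 0 0 0 0 0 0 0 0 0 0 0 0 0 0 0 0 0 0 0 0 0 0 0 0 0]
floor Y [-0.11211054  0.11630319]
lip Y [ 0  0 24 28  0  0  0  0  0  0  0  0  0  0  0  0  0  0  0  0  0  0  0  0
  1 24  3  0]
```

carry_out(
  deltas=[
    [[0, 0, 0], [0, -0.0005, 0], 0.0],
    [[0, 0, 0], [0, 0, -0.001], 0.0],
    [[0, 0, 0], [0, 0, -0.002], 0.0],
    [[0, 0, 0], [0, 0, 0], 0.0],
  ],
)

```text
time: 28.25
position: [0.5446, 0.0465, 0.1467]
tcp_rot: [-2.015, -2.41, -0.0]
force: [-0.5, 0.3, -3.5]
gripper_width: 0.107
grasp_force: 58.4
```

carry_out(
  deltas=[
    [[0, 0, 0], [0, 0, -0.003], 0.0],
    [[0, 0, 0], [0, 0, -0.004], 0.0],
    [[0, 0, 0], [0, 0, -0.004], 0.0],
    [[0, 0, 0], [0, 0, -0.004], 0.0],
    [[0, 0, 0], [0, 0, -0.004], 0.0],
    [[0, 0, 0], [0, 0, -0.004], 0.0],
    [[0, 0, 0], [0, 0, -0.006], 0.0],
    [[0, 0, 0], [0, 0, -0.01], 0.0],
    [[0, 0, 0], [0, 0, -0.015], 0.0],
    [[0, 0, 0], [0, 0, -0.02], 0.0],
    [[0, 0, 0], [0, 0, -0.02], 0.0],
    [[0, 0, 0], [0, 0, 0], 0.0],
  ],
)

```text
time: 29.45
position: [0.5463, 0.0471, 0.2444]
tcp_rot: [2.012, 2.407, 0.006]
force: [0.6, -0.5, -3.5]
gripper_width: 0.106
grasp_force: 58.6
```

Run:
```python
from h import *
go([.536,-.303,.25]);go([.536,-.303,.25],86.9)
im=get_image("side"); cv2.imwrite("pics/s6.png",cv2.resize(im["color"][120:300,260:460],(600,540)))
```

```text
t 29.4 pos [0.5463 0.0471 0.2444] yaw 100.20 tilt [0.006 0.   ]
shift [-0.3428 -0.0721 -0.0058] rows 6.856015134115278
t 29.4 pos [0.5463 0.0471 0.2444] yaw 100.20 tilt [0.006 0.   ]
turn z 13.3
shift [-0.3502  0.0087 -0.0058] rows 7.003753453627586
```

View pics/s6.png

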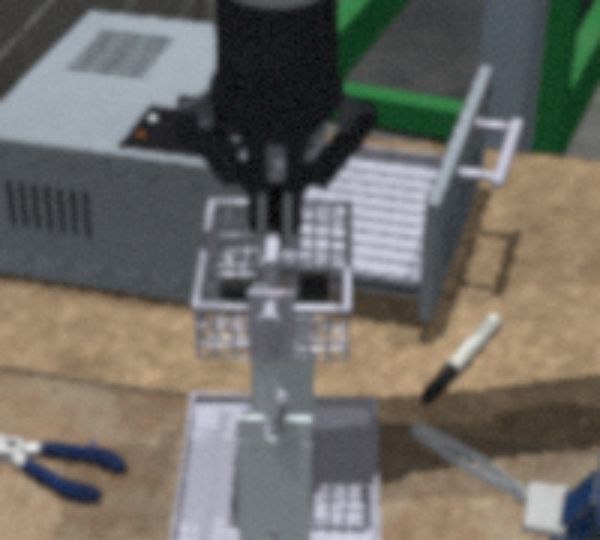

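The basket hangs level from the gripper at (275,270), clear of the stand, with both relays in it. Carrying it over the tray.

carry_out(
  deltas=[
    [[0, 0, 2], [0, 0, 0], 0.0],
    [[0, 0, 3.5], [0, 0, 0], 0.0],
    [[0, 0, 3.5], [0, 0, 0], 0.0],
    [[0, 0, 3], [0, 0, 0], 0.0],
    [[0, 0, 1.3], [-0.006, 0, 0], 0.0],
    [[0, 0, 0], [-0.014, 0.0005, 0], 0.0],
    [[0, 0, 0], [-0.02, 0.0005, 0], 0.0],
    [[0, 0, 0], [-0.024, 0.0005, 0], 0.0],
    [[0, 0, 0], [-0.024, 0.0005, 0], 0.0],
    [[0, 0, 0], [-0.024, 0.0005, 0], 0.0],
    [[0, 0, 0], [-0.024, 0.0005, 0], 0.0],
    [[0, 0, 0], [-0.024, 0.0005, 0], 0.0],
  ],
)

```text
time: 30.7
position: [0.5389, -0.116, 0.2404]
tcp_rot: [-2.281, -2.161, 0.001]
force: [0.7, -0.1, -3.3]
gripper_width: 0.102
grasp_force: 58.5
```

carry_out(
  deltas=[
    [[0, 0, 0], [-0.024, 0.0005, 0], 0.0],
    [[0, 0, 0], [-0.024, 0.0005, 0], 0.0],
    [[0, 0, 0], [-0.024, 0.0005, 0], 0.0],
    [[0, 0, 0], [-0.024, 0.0005, 0], 0.0],
    [[0, 0, 0], [-0.024, 0.0005, 0], 0.0],
    [[0, 0, 0], [-0.024, 0.0005, 0], 0.0],
    [[0, 0, 0], [-0.02, 0.0005, 0], 0.0],
    [[0, 0, 0], [-0.014, 0.0005, 0], 0.0],
    [[0, 0, 0], [-0.008, 0, 0], 0.0],
    [[0, 0, 0], [0, 0, 0], 0.0],
    [[0, 0, 0], [0, 0, 0], 0.0],
    [[0, 0, 0], [0, 0, 0], 0.0],
  ],
)

```text
time: 31.9
position: [0.5338, -0.298, 0.2408]
tcp_rot: [-2.279, -2.162, -0.001]
force: [0.1, 0.4, -4.3]
gripper_width: 0.104
grasp_force: 58.5
```

Run:
```python
from h import *
go([.536,-.303,.111],86.9)
im=get_image("side"); cv2.imwrite("pics/s7.png",cv2.resize(im["color"][60:220,240:440],(800,600)))
im=get_image("top"); p=P(im).reshape(-1,3)
m=(abs(p[:,0]-.459)<.03)&(abs(p[:,1]+.3)<.11)&(abs(p[:,2]-.139)<.004); print("panel x",np.percentile(p[m,0],[5,50,95]))
```

```text
t 31.9 pos [ 0.5338 -0.298   0.2408] yaw 87.00 tilt [0.    0.001]
turn z 0.1
shift [-0.0049  0.0024  0.1298] rows 2.596890624148337
panel x [0.45015291 0.4583921  0.46675568]
```

View pics/s7.png

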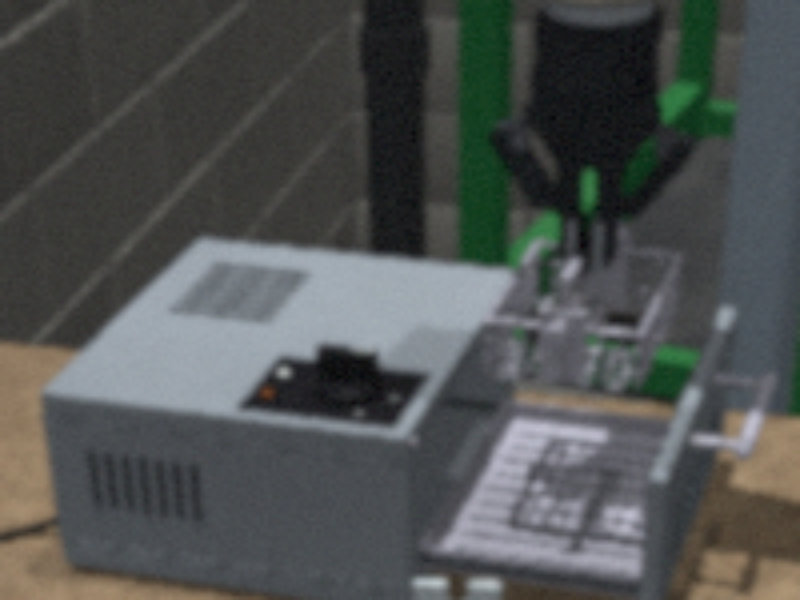

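The basket at (590,320) is level above the tray floor; its shadow lies inside the lips. Lowering.

carry_out(
  deltas=[
    [[0, 0, 0], [-0.003, 0.002, 0.005], 0.0],
    [[0, 0, 0], [-0.002, 0.001, 0.012], 0.0],
    [[0, 0, 0], [0, 0, 0.018], 0.0],
    [[0, 0, 0], [0, 0, 0.02], 0.0],
    [[0, 0, 0], [0, 0, 0.02], 0.0],
    [[0, 0, 0], [0, 0, 0.018], 0.0],
    [[0, 0, 0], [0, 0, 0.014], 0.0],
    [[0, 0, 0], [0, 0, 0.009], 0.0],
    [[0, 0, 0], [0, 0, 0.005], 0.0],
    [[0, 0, 0], [0, 0, 0.003], 0.0],
    [[0, 0, 0], [0, 0, 0], 0.0],
    [[0, 0, 0], [0, 0, 0], 0.0],
  ],
)

```text
time: 33.2
position: [0.5366, -0.3047, 0.1174]
tcp_rot: [2.28, 2.16, 0.0]
force: [0.3, 0.8, -3.7]
gripper_width: 0.103
grasp_force: 58.5
```

carry_out(
  deltas=[
    [[0, 0, 0], [0, 0, 0.002], 0.0],
    [[0, 0, 0], [0, 0, 0.002], 0.0],
    [[0, 0, 0], [0, 0, 0.001], 0.0],
    [[0, 0, 0], [0, 0, 0.001], 0.0],
    [[0, 0, 0], [0, 0, 0], 0.0],
  ],
)

```text
time: 33.7
position: [0.5364, -0.3045, 0.1111]
tcp_rot: [2.28, 2.16, 0.0]
force: [-1.3, 0.7, -0.8]
gripper_width: 0.1
grasp_force: 58.9
```

carry_out(
  deltas=[
    [[0, 0, 0], [0, 0, 0.0005], 0.0],
    [[0, 0, 0], [0, 0, 0], 0.02],
    [[0, 0, 0], [0, 0, 0], 0.028],
    [[0, 0, 0], [0, 0, 0], 0.028],
    [[0, 0, 0], [0, 0, -0.01], 0.028],
    [[0, 0, 0], [0, 0, -0.02], 0.028],
    [[0, 0, 0], [0, 0, -0.04], 0.028],
    [[0, 0, 0], [0, 0, -0.04], 0.028],
    [[0, 0, 0], [0, 0, 0], 0.028],
    [[0, 0, 0], [0, 0, 0], 0.028],
  ],
)

```text
time: 34.7
position: [0.5368, -0.3048, 0.2221]
tcp_rot: [2.279, 2.158, 0.001]
force: [-0.4, -0.1, -0.8]
gripper_width: 0.327
grasp_force: 0.0
```

Run:
```python
from h import *
go([.4175,-.298,.20],86.9)
im=get_image("side"); cv2.imwrite("pics/s8.png",cv2.resize(im["color"][80:220,260:440],(770,600)))
p=P(im); g=im["color"].max(-1); x,y,z=p[...,0],p[...,1],p[...,2]
comps((x>.48)&(x<.6)&(y<-.2)&(y>-.42)&(z>.1)&(z<.12),p,10,9999)
comps((x>.47)&(x<.6)&(y<-.2)&(y>-.42)&(z>.07)&(z<.085),p,50,9999)
```

```text
t 34.7 pos [ 0.5368 -0.3048  0.2221] yaw 86.89 tilt [ 0.003 -0.002]
turn z -0.01
shift [ 0.0004 -0.1196  0.0218] rows 2.391444239561643
 px [384. 171.] n 124 z [0.102 0.11  0.113] [ 0.5346 -0.302 ] [133.3  10.9] long-axis deg 87.2
 px [383. 182.] n 273 z [0.072 0.078 0.084] [ 0.5349 -0.292 ] [166.8 102.6] long-axis deg 87.6
```

View pics/s8.png

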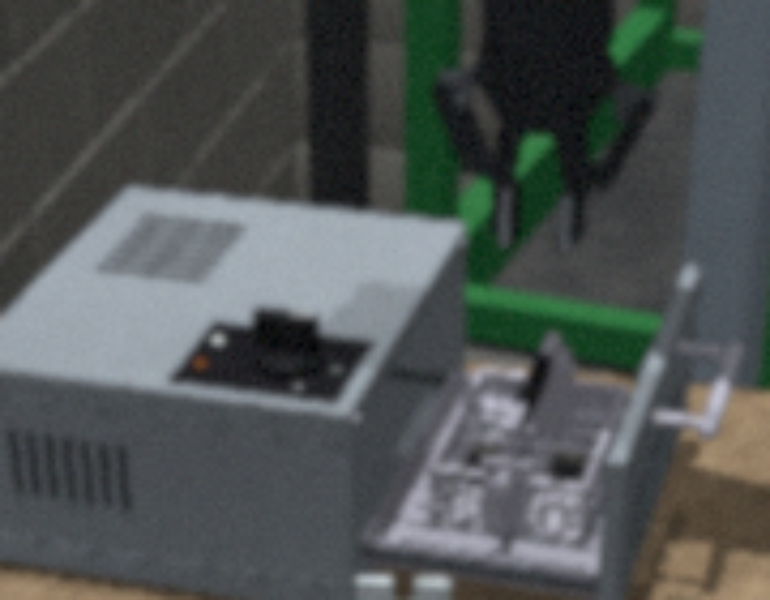

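The basket stands level in the tray at (520,480), sleeve at (545,370), with both relays visible at (475,455) and (567,462). Now the handle.

carry_out(
  deltas=[
    [[0, 0, 0], [0, -0.025, 0], 0.028],
    [[0, 0, 0], [0, -0.035, 0], 0.028],
    [[0, 0, 0], [0, -0.035, 0], 0.028],
    [[0, 0, 0], [0, -0.025, 0.01], 0.028],
    [[0, 0, 0], [0, 0, 0.02], 0.028],
    [[0, 0, 0], [0, 0, 0], 0.028],
    [[0, 0, 0], [0, 0, 0], 0.028],
  ],
)

```text
time: 35.45
position: [0.4163, -0.2977, 0.1898]
tcp_rot: [-2.279, -2.16, -0.0]
force: [0.7, -0.6, 1.2]
gripper_width: 0.329
grasp_force: 0.0
```

Run:
```python
from h import *
go([.4175,-.297,.127],87)
im=get_image("side"); p=P(im).reshape(-1,3)
m=(p[:,0]>.40)&(p[:,0]<.432)&(abs(p[:,1]+.3)<.07)&(abs(p[:,2]-.122)<.012); print(m.sum(),np.percentile(p[m],[5,50,95],axis=0))
```

```text
t 35.5 pos [ 0.4163 -0.2977  0.1898] yaw 86.91 tilt [-0.001  0.001]
turn z -0.09
shift [0.0007 0.0012 0.0628] rows 1.2550304612680352
121 [[ 0.41056063 -0.34465411  0.1204936 ]
 [ 0.41760073 -0.28777181  0.12599859]
 [ 0.42871716 -0.23608199  0.12836612]]
```

carry_out(
  deltas=[
    [[0, 0, 0], [0, 0.001, 0.012], 0.028],
    [[0, 0, 0], [0, 0, 0.015], 0.028],
    [[0, 0, 0], [0, 0, 0.015], 0.028],
    [[0, 0, 0], [0, 0, 0.012], 0.028],
    [[0, 0, 0], [0, 0, 0.006], 0.028],
    [[0, 0, 0], [0, 0, 0], 0.0],
    [[0, 0, 0], [0, 0, 0], 0.0],
    [[0, 0, 0], [0, 0, 0], 0.0],
    [[0, 0, 0], [0, 0, 0], 0.0],
  ],
)

```text
time: 36.4
position: [0.4172, -0.2978, 0.13]
tcp_rot: [-2.28, -2.16, -0.0]
force: [1.8, 0.3, -11.3]
gripper_width: 0.103
grasp_force: 58.3
```

carry_out(
  deltas=[
    [[0, 0, 0], [0, 0.004, 0], 0.0],
    [[0, 0, 0], [0, 0.008, 0], 0.0],
    [[0, 0, 0], [0, 0.012, 0], 0.0],
    [[0, 0, 0], [0, 0.014, 0], 0.0],
    [[0, 0, 0], [0, 0.014, 0], 0.0],
    [[0, 0, 0], [0, 0.014, 0], 0.0],
    [[0, 0, 0], [0, 0.014, 0], 0.0],
    [[0, 0, 0], [0, 0.014, 0], 0.0],
    [[0, 0, 0], [0, 0.014, 0], 0.0],
    [[0, 0, 0], [0, 0.012, 0], 0.0],
    [[0, 0, 0], [0, 0.01, 0], 0.0],
    [[0, 0, 0], [0, 0, 0], 0.0],
  ],
)

```text
time: 37.6
position: [0.5495, -0.3048, 0.1301]
tcp_rot: [2.278, 2.161, 0.003]
force: [1.6, 2.4, -11.1]
gripper_width: 0.103
grasp_force: 59.3
```

carry_out(
  deltas=[
    [[0, 0, 0], [0, 0.005, 0], 0.0],
    [[0, 0, 0], [0, 0.005, 0], 0.0],
    [[0, 0, 0], [0, 0.004, 0], 0.0],
    [[0, 0, 0], [0, 0.003, 0], 0.0],
    [[0, 0, 0], [0, 0.001, 0], 0.0],
    [[0, 0, 0], [0, 0, 0], 0.0],
    [[0, 0, 0], [0, 0, 0], 0.0],
  ],
)

```text
time: 38.3
position: [0.5654, -0.3057, 0.1301]
tcp_rot: [-2.28, -2.161, -0.001]
force: [-0.2, 5.0, -12.6]
gripper_width: 0.103
grasp_force: 59.0
```

carry_out(
  deltas=[
    [[0, 0, 0], [0, 0.001, 0], 0.0],
    [[0, 0, 0], [0, 0.001, 0], 0.0],
    [[0, 0, 0], [0, 0.001, 0], 0.0],
    [[0, 0, 0], [0, 0, 0], 0.0],
  ],
)

```text
time: 38.7
position: [0.5667, -0.3058, 0.13]
tcp_rot: [-2.279, -2.158, 0.003]
force: [-5.0, 6.9, -7.8]
gripper_width: 0.105
grasp_force: 59.6
```

carry_out(
  deltas=[
    [[0, 0, 0], [0, 0.001, 0], 0.0],
    [[0, 0, 0], [0, 0, 0], 0.0],
    [[0, 0, 0], [0, 0, 0], 0.028],
    [[0, 0, 0], [0, 0, 0], 0.028],
    [[0, 0, 0], [0, 0, 0], 0.028],
    [[0, 0, 0], [0, 0, -0.02], 0.028],
    [[0, 0, 0], [0, 0, -0.04], 0.028],
    [[0, 0, 0], [0, 0, -0.04], 0.028],
    [[0, 0, 0], [0, 0, -0.03], 0.035],
    [[0, 0, 0], [0, 0, 0], 0.035],
  ],
)

```text
time: 39.7
position: [0.5719, -0.3077, 0.2669]
tcp_rot: [2.274, 2.152, 0.005]
force: [0.3, 0.7, 0.2]
gripper_width: 0.409
grasp_force: 0.0
```

carry_out(
  deltas=[
    [[0, 0, -8.2], [0, 0, 0], 0.035],
    [[0, 0, -8.2], [0, 0, 0], 0.035],
    [[0, 0, -8.2], [0, 0, 0], 0.035],
    [[0, 0, -8.2], [0, 0, 0], 0.035],
    [[0, 0, -8.2], [0, 0, 0], 0.035],
    [[0, 0, -8.2], [0, 0, 0], 0.035],
    [[0, 0, -8.2], [0, 0, 0], 0.035],
    [[0, 0, -8.2], [0, 0, 0], 0.035],
    [[0, 0, -8.2], [0, 0, 0], 0.035],
    [[0, 0, -8.2], [0, 0, 0], 0.035],
    [[0, 0, -8], [0, 0, 0], 0.035],
    [[0, 0, 0], [0, 0, 0], 0.035],
  ],
)

```text
time: 40.9
position: [0.5693, -0.307, 0.2602]
tcp_rot: [0.083, 3.14, -0.0]
force: [-0.2, 0.8, 0.1]
gripper_width: 0.408
grasp_force: 0.0
```

Run:
```python
from h import *
go([.671,-.215,.23],177)
for n in ("top","side"):
    im=get_image(n); p=P(im); x,y,z=p[...,0],p[...,1],p[...,2]; o=(x>.62)&(x<.72)&(y<-.17)&(y>-.26)
    print(n,"knob"); comps(o&(z>.178)&(z<.192),p,8,999)
    m=(x>.53)&(x<.62)&(y<-.15)&(y>-.45)&(z>.134)&(z<.145); print("panel top"); comps(m,p,20,9999)
    m=(x>.55)&(x<.9)&(y<-.1)&(y>-.5)&(z>.146)&(z<.155); print("roof"); comps(m,p,500,99999)
```

```text
t 40.9 pos [ 0.5693 -0.307   0.2602] yaw 176.97 tilt [ 0.001 -0.   ]
turn z -0.03
shift [-0.0967  0.0972  0.0302] rows 1.943832464581057
top knob
 px [433. 186.] n 100 z [0.18  0.183 0.188] [ 0.6718 -0.2157] [12.3 38.6] long-axis deg 176.4
panel top
 px [438. 217.] n 344 z [0.135 0.139 0.143] [ 0.6124 -0.2355] [128.5  14.3] long-axis deg 87.4
roof
 px [465. 157.] n 10142 z [0.147 0.15  0.153] [ 0.739  -0.3112] [280.3 250.8] long-axis deg 87.1
side knob
 px [327. 154.] n 61 z [0.178 0.183 0.185] [ 0.6699 -0.2143] [12.7 38.9] long-axis deg 176.7
panel top
 px [356. 159.] n 306 z [0.136 0.14  0.143] [ 0.6065 -0.3035] [270.8  14.5] long-axis deg 86.7
roof
 px [311. 150.] n 3928 z [0.148 0.15  0.152] [ 0.7371 -0.3109] [288.8 251.5] long-axis deg 86.8
```

The panel top sits 0.150 m further in than when pulled out, so the tray is home. Now the knob.

carry_out(
  deltas=[
    [[0, 0, 0], [-0.02, 0.02, 0], 0.035],
    [[0, 0, 0], [-0.03, 0.03, 0], 0.035],
    [[0, 0, 0], [-0.03, 0.03, 0.01], 0.035],
    [[0, 0, 0], [-0.017, 0.017, 0.02], 0.035],
    [[0, 0, 0], [0, 0, 0], 0.035],
    [[0, 0, 0], [0, 0, 0], 0.035],
    [[0, 0, 0], [0, 0, 0], 0.035],
  ],
)

```text
time: 41.7
position: [0.671, -0.2163, 0.2309]
tcp_rot: [0.09, 3.14, -0.002]
force: [0.1, -1.5, 0.4]
gripper_width: 0.408
grasp_force: 0.0
```

Run:
```python
from h import *
st();go([.671,-.215,.181],176.7)
```

```text
{'time': 41.7, 'position': [0.671, -0.216, 0.231], 'tcp_rot': [0.09, 3.14, -0.002], 'force': [0.054, -1.545, 0.356], 'gripper_width': 0.408, 'grasp_force': 0.0, 'q': [0.669, 0.669, -0.715, 1.367, 0.441, 1.266, 1.444]}
t 41.7 pos [ 0.671  -0.2163  0.2309] yaw 176.72 tilt [ 0.    -0.001]
turn z 0.02
shift [0.0001 0.0014 0.0499] rows 0.998549811596424
```

carry_out(
  deltas=[
    [[0, 0, 0], [0, 0.0012, 0.012], 0.035],
    [[0, 0, 0], [0, 0, 0.015], 0.035],
    [[0, 0, 0], [0, 0, 0.015], 0.035],
    [[0, 0, 0], [0, 0, 0.007], 0.035],
    [[0, 0, 0], [0, 0, 0], 0.025],
    [[0, 0, 0], [0, 0, 0], 0.015],
    [[0, 0, 0], [0, 0, 0], 0.0],
    [[0, 0, 0], [0, 0, 0], 0.0],
    [[0, 0, 0], [0, 0, 0], 0.0],
  ],
)

```text
time: 42.6
position: [0.6725, -0.216, 0.1836]
tcp_rot: [0.089, 3.136, -0.005]
force: [-0.4, -4.9, 14.4]
gripper_width: 0.13
grasp_force: 60.0
```

carry_out(
  deltas=[
    [[0, 0, 4], [0, 0, 0], 0.0],
    [[0, 0, 7], [0, 0, 0], 0.0],
    [[0, 0, 7], [0, 0, 0], 0.0],
    [[0, 0, 7], [0, 0, 0], 0.0],
    [[0, 0, 7], [0, 0, 0], 0.0],
    [[0, 0, 7], [0, 0, 0], 0.0],
    [[0, 0, 7], [0, 0, 0], 0.0],
    [[0, 0, 6], [0, 0, 0], 0.0],
    [[0, 0, 4], [0, 0, 0], 0.0],
    [[0, 0, 3], [0, 0, 0], 0.0],
    [[0, 0, 1], [0, 0, 0], 0.0],
    [[0, 0, 0], [0, 0, 0], 0.0],
  ],
)

```text
time: 43.8
position: [0.672, -0.2169, 0.1836]
tcp_rot: [1.645, 2.67, -0.004]
force: [-2.1, -5.7, 13.9]
gripper_width: 0.129
grasp_force: 60.1
```

Run:
```python
from h import *
st();go([.671,-.215,.181],176.7); print(np.round(observe()["wrist_torque"],3))
```

```text
{'time': 43.8, 'position': [0.672, -0.217, 0.184], 'tcp_rot': [1.645, 2.67, -0.004], 'force': [-2.135, -5.693, 13.876], 'gripper_width': 0.129, 'grasp_force': 60.077, 'q': [0.531, 0.65, -0.465, 1.429, 0.309, 1.13, 0.484]}
t 43.8 pos [ 0.672  -0.2169  0.1836] yaw 116.71 tilt [ 0.003 -0.005]
turn z -59.99
shift [0.0011 0.0019 0.0026] rows 0.0514036672271875
[-1.225  0.572  0.069]
```

carry_out(
  deltas=[
    [[0, 0, 1.5], [0, 0, 0], 0.0],
    [[0, 0, 1], [0, 0, 0], 0.0],
    [[0, 0, 0], [0, 0, 0], 0.0],
    [[0, 0, 0], [0, 0, 0], 0.0],
  ],
)

```text
time: 44.2
position: [0.6719, -0.217, 0.1836]
tcp_rot: [1.701, 2.635, -0.004]
force: [-2.2, -6.8, 14.0]
gripper_width: 0.131
grasp_force: 61.4
```

Run:
```python
from h import *
go([.671,-.215,.181],176.7); print(np.round(observe()["wrist_torque"],3))
```

```text
t 44.2 pos [ 0.6719 -0.217   0.1836] yaw 114.30 tilt [ 0.003 -0.005]
turn z -62.4
shift [0.0011 0.0019 0.0026] rows 0.05132510838706886
[-1.325  0.615  0.58 ]
```

carry_out(
  deltas=[
    [[0, 0, -4], [0, 0, 0], 0.0],
    [[0, 0, 0], [0, 0, 0], 0.05],
    [[0, 0, 0], [0, 0, 0], 0.05],
    [[0, 0, 0], [0, 0, 0], 0.05],
    [[0, 0, 0], [0, 0, -0.02], 0.05],
    [[0, 0, 0], [0, 0, -0.03], 0.05],
    [[0, 0, 0], [0, 0, -0.04], 0.05],
    [[0, 0, 0], [0, 0, -0.03], 0.05],
    [[0, 0, 0], [0, -0.03, 0], 0.05],
    [[0, 0, 0], [0, -0.04, 0], 0.05],
    [[0, 0, 0], [0, -0.04, 0], 0.05],
    [[0, 0, 0], [0, -0.04, 0], 0.05],
  ],
)

```text
time: 45.4
position: [0.5376, -0.2852, 0.3001]
tcp_rot: [-1.608, -2.697, 0.0]
force: [-0.1, -0.9, 0.7]
gripper_width: 0.589
grasp_force: 0.0
```

carry_out(
  deltas=[
    [[0, 0, 0], [0, -0.03, 0], 0.05],
    [[0, 0, 0], [0, 0, 0], 0.05],
    [[0, 0, 0], [0, 0, 0], 0.05],
    [[0, 0, 0], [0, 0, 0], 0.05],
    [[0, 0, 0], [0, 0, 0], 0.05],
  ],
)

```text
time: 45.9
position: [0.514, -0.298, 0.3009]
tcp_rot: [-1.606, -2.7, -0.001]
force: [-0.3, -0.1, 0.9]
gripper_width: 0.586
grasp_force: 0.0
```

Run:
```python
from h import *
st()
for n in ("top","side"):
    im=get_image(n); p=P(im); x,y,z=p[...,0],p[...,1],p[...,2]; o=(x>.62)&(x<.72)&(y<-.17)&(y>-.26)
    print(n,"knob"); comps(o&(z>.178)&(z<.192),p,8,999)
    m=(x>.53)&(x<.62)&(y<-.15)&(y>-.45)&(z>.134)&(z<.145); print("panel top"); comps(m,p,20,9999)
im=get_image("side"); cv2.imwrite("pics/s9.png",im["color"])
```

```text
{'time': 45.9, 'position': [0.514, -0.298, 0.301], 'tcp_rot': [-1.606, -2.7, -0.001], 'force': [-0.287, -0.071, 0.86], 'gripper_width': 0.586, 'grasp_force': 0.0, 'q': [0.821, 0.37, -0.505, 1.585, 0.185, 1.236, 0.781]}
top knob
 px [433. 186.] n 100 z [0.18  0.185 0.188] [ 0.6718 -0.2153] [12.4 39.4] long-axis deg 177.4
panel top
 px [444. 217.] n 411 z [0.135 0.139 0.143] [ 0.6116 -0.2486] [157.6  14.5] long-axis deg 87.1
side knob
 px [327. 154.] n 64 z [0.179 0.184 0.186] [ 0.67   -0.2124] [13.6 41. ] long-axis deg 171.0
panel top
 px [357. 159.] n 302 z [0.136 0.14  0.143] [ 0.6068 -0.3019] [270.8  14.7] long-axis deg 87.0
```

View pics/s9.png

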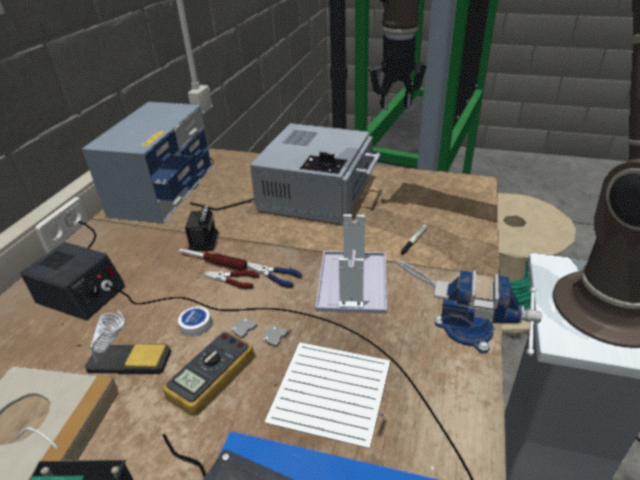

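The oven at (315,165) is closed, the knob is back along the oven's x, the mat and stand are empty, and the arm is clear at (398,60). Handing in.

```bash
python3 -c "
from rig import close_job
print(close_job())"
```

```text
the job is handed in; nothing more can be done
None
```

I handed the job in at about 46 s: both relays found on the mat are in the basket, the basket stands level in the closed tray, and the knob was turned to its stop and sprang back; no verdict was returned.

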